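# Draw down a jig's pressure plate with four crank nuts in cross order

### The arm

A 6-joint arm with a two-finger parallel gripper is mounted at the origin on a cart in front of the work surface, level with it; the furniture and walls round the work are solid. World frame = base frame: x ahead of the robot, y to its left, z up, the work surface at z = 0. Lengths are in mm, angles in rad, forces in N, time in s.
With the tool pointing down it reaches from about 275 to 750 mm from the base axis. Payload 10.2 kg.
Tool frame: the origin (TCP) lies between the finger pads; the fingertips stand 17 mm ahead of it and the grasp point (between the pads) lies 2 mm behind it (tips_ahead is the distance from the TCP to the fingertips, in mm); z points along the fingers, y is the line along which they close (so a half turn about z gives the same grasp; the last joint's range is limited). The gripper opens to 85 mm and grips with 20 to 120 N. Pads are 22 mm wide; open, the fingers measure 114 mm over their backs; the gripper's body (76 mm by 85 mm) begins 54 mm behind the grasp point. The pads swing forward as they close: fully open they stand 13 mm farther back than shut.
Start: joints at [1.084, 0.313, 1.498, -0, 1.331, -0.223], TCP at [136.907, 506.841, 227.594] pointing down, gripper open.
Joint ranges: [-2.94, 2.94], [-0.97, 2.17], [0.19, 2.56], [-1.23, 4.37], [0.02, 3.11], [-2.88, 2.88]. Speed limits (rad/s): [2.39, 2.39, 3.01, 3.14, 3.14, 3.14].

### API

Orientations are given as a unit quaternion [w, x, y, z].
In Python, from rig import sense, capture, finish_job, boxes_of, tips_ahead gives the robot as it stands.
- The arm moves only by the tool drive_tool, never from a script. Its argument "commands" is text: rows parted by semicolons, each of 7 numbers parted by spaces: the shift along the world's x, y, z in units of 0.1 m (1.0 is 0.1 m), then the turn, a rotation vector about the world's x, y, z in units of pi/4 rad (1.0 is pi/4 rad), then the opening in per cent of the stroke, from 0 (shut) to 100 (fully open). A call has 1 to 20 rows; each row shifts and turns the commanded pose from where the row before left it; what a row does not reach is not made up. A row lasts 1/12 s, in which the tool goes at most 41.7 mm and 7.16 degrees, less where a joint would pass 70% of its speed; a pose out of reach is approached as far as the arm can. A call with a number of a shift or a turn outside -1 to 1 is refused whole. A call with a gripper value outside its range is refused whole. The fingers move at their own pace and stop on an object; "force" is the grip in N (left out, the last holds). Time passes only in rows, so rows that do not move let the fingers close. It gives the time, the measured TCP pose, the force, the opening and the grip force at its end, in the units of the state.
- sense(): the state, without advancing time (a new reading comes with each control period).
- capture(name): name is "scene" or "top" or "wrist"; returns a dict with "pixels" (400x640x3 uint8, blue, green, red), "fov_y" (degrees; the focal length in pixels is half the picture's height over the tangent of half this angle, whatever the lens; pixels are square), "cx", "cy" (the principal point, pixels), "position" and "attitude" of the camera in the world; the wrist camera has in their place "tool_from_camera" (4x4, takes a point from camera to tool coordinates, whose origin is the TCP and whose axes are the flange's). Camera axes: x right, y down, z forward; pixel columns grow to the right and rows downward; lengths in mm; the calibration is good to about 2 mm. A picture is of the moment at which its call begins: read the wrist's pose just before it. There is no depth.
- finish_job(): hands the job in; it is judged then, once.
Trained networks look in a picture, given as the dict that the camera call returned (one of the last four; its "shot" number tells which), for a name from the list of things; names that differ only in an ending like _2 or _b are one class to them, and where a whole thing is asked for, a point or a joint stands for the part that bears it (a point fixed in the world has none). Each returns a list of dicts, best first, with "confidence" (0 to 1); they miss things now and then, are a little off and sometimes report something else, mostly with a low value. They report only what shows in the picture. A call takes as long as a camera call.
- boxes_of(picture, name): "position" ([column, row] in pixels, amid what is visible of it).
The state is a dict: "time_s": time; "joints": joint angles; "dq": joint speeds; "tau": joint torques, N m; "eef_pos": TCP position; "ee_rot": TCP orientation; "force": force on the tool from outside, world axes, zero at the start; "wrist_torque": the same for the moment, N m; "grip_width": opening from 0.0 (shut) to 1.0 (fully open); "grip_force": force on a finger pad.
Only numpy, scipy, OpenCV 4.12 (cv2) and the standard library are available. Lean on these libraries where they do the work, as an engineer would, in place of code of your own. Each camera call takes 0.05 s, during which the arm holds its last target. There are 200 camera calls.

### The job

Clamp the pressure plate of the jig down flat: turn each of the four crank nuts clockwise, about half a turn, until you feel it bite and it is snug, but do not force it. Tighten them in cross order, finishing each nut before the next: any one first, then the one diagonally opposite, then the other two. Leave the things round the jig where they are.

Things in the scene. Friction and masses are not known exactly. Their poses are not given: they have to be found in the camera images.
- jig: fixed dark steel clamping jig, bed 176 x 176 x 16 mm, on the worktop; origin at the centre of its underside, z up. At (+-55, +-55) mm of its own x, y stand four bosses whose tops are 22 mm above the worktop, each under one nut
- plate: bright steel pressure plate, 150 x 150 x 8 mm with a 56 mm square window, held level with the jig's axes over the four bosses on weak lift springs, 2.5 mm above them at the start; origin at the centre of its underside (24.5 mm above the worktop at the start, 22 mm or just below when seated)
- nut0: stud of the far left crank nut at (+55, +55) mm of the jig's x, y; origin on its turning axis, 34 mm above the worktop. Oppo nut2. Seen from above every nut tightens clockwise, and sinks 1.5 mm per radian; it stays where it is left.
- knob0 (a point): centre of the top end of the upright black knob on the crank arm of nut0; the knob is a round post 12 mm in diameter and 32 mm tall, its axis 34 mm from the nut's turning axis; its top stands about 80 mm above the worktop before and 75 mm after tightening. Crank arms, hubs and studs lie lower than 56 mm. The knob turns with the nut (it does not spin), in any direction from the axis at the start
- nut1: stud of the far right crank nut at (+55, -55) mm of the jig's x, y; origin on its turning axis, 34 mm above the worktop. Oppo nut3. Every nut first meets resistance after 0.3 to 0.5 turn and is tight after 0.42 to 0.62 turn, different for each and not to be seen.
- knob1 (a point): centre of the top end of the upright black knob on the crank arm of nut1; as knob0
- nut2: stud of the near right crank nut at (-55, -55) mm of the jig's x, y; origin on its turning axis, 34 mm above the worktop. Oppo nut0. Pushed sideways at its knob every nut runs freely at 2 to 3 N; from the bite on the push grows by 1 to 1.5 N per 0.1 rad. The push is felt only while the nut is turning.
- knob2 (a point): centre of the top end of the upright black knob on the crank arm of nut2; as knob0
- nut3: stud of the near left crank nut at (-55, +55) mm of the jig's x, y; origin on its turning axis, 34 mm above the worktop. Oppo nut1. Stopped at a push of 9 to 12 N a nut is tight (presses the plate with 25 to 45 N); below 5 N (12 N on the plate) it is not, above 14 N (60 N) it is overtightened. Tightening its neighbours later relaxes a nut by up to 15 N.
- knob3 (a point): centre of the top end of the upright black knob on the crank arm of nut3; as knob0
- v_block: bystander: loose bright steel v-block, 45 x 44 x 36 mm, left of the jig; origin at the centre of its underside
- parts_tray: bystander: loose blue open tray, 90 x 126 x 30 mm, right of the jig; origin at the centre of its underside
- oil_bottle: bystander: loose white jar with a screw cap, 37 mm across, 38 mm tall, far left of the jig; origin at the centre of its underside

How it is judged (in metres and radians):
On the way, in this order (a step that is already met when the one before it is completed fails the run):
1. one nut is tight (presses the plate with more than 12 N), the other three not yet (((contact force between nut0 and plate above 12 N and contact force between each of nut1, nut2, nut3 and plate below 6 N) or (contact force between each of nut0, nut2, nut3 and plate below 6 N and contact force between nut1 and plate above 12 N) or (contact force between each of nut0, nut1, nut3 and plate below 6 N and contact force between nut2 and plate above 12 N) or (contact force between each of nut0, nut1, nut2 and plate below 6 N and contact force between nut3 and plate above 12 N))), for 0.2 s.
2. its diagonal opposite is tight too, the other two not yet (((contact force between each of nut0, nut2 and plate above 12 N and contact force between each of nut1, nut3 and plate below 6 N) or (contact force between each of nut0, nut2 and plate below 6 N and contact force between each of nut1, nut3 and plate above 12 N))), for 0.2 s.
3. one of the other two is tight as well, the last not yet (((contact force between nut0 and plate below 6 N and contact force between each of nut1, nut2, nut3 and plate above 12 N) or (contact force between each of nut0, nut2, nut3 and plate above 12 N and contact force between nut1 and plate below 6 N) or (contact force between each of nut0, nut1, nut3 and plate above 12 N and contact force between nut2 and plate below 6 N) or (contact force between each of nut0, nut1, nut2 and plate above 12 N and contact force between nut3 and plate below 6 N))), for 0.2 s.
4. all four are tight (contact force between each of nut0, nut1, nut2, nut3 and plate above 12 N), for 0.2 s.
At the end, for the whole second after the job is handed in: each of the four nuts presses the plate with 12 to 60 N, and the plate lies flat on the jig's bosses (within 0.8 mm and 0.008 rad) (all of step 4 and contact force between each of nut0, nut1, nut2, nut3 and plate below 60 N and angle between the z axis of plate and the z axis of jig, either way round below 0.008 rad and height (world z) of plate below 0.0228 m); the robot touches nothing.
It fails at once if a nut is overtightened (presses the plate with more than 60 N) (contact force between any of nut0, nut1, nut2, nut3 and plate above 60 N).
It fails at once if a bystander is moved more than 15 mm (distance of any of v_block, parts_tray, oil_bottle from where it was at the start of the episode above 0.015 m).
It also fails if it takes over 72 s, if anything falls off the work surface, if the arm or the gripper's body presses on something with over 40 N, if the wrist force passes 120 N, or if a joint passes its speed limit or range.

## Working session

There is one attempt and no reset: what is moved stays moved. The work goes in short steps, Python scripts to look and compute and a tool call to move; the robot and the scene stay as the last step left them, time stands still between calls to the robot, and variables do not carry over. Pictures are saved under pics/ and viewed, at most 10 in all, crops included, and the job is handed in when it is done.

Besides the shell and the picture viewer there is one more tool, called after "Emit:" by a JSON object that holds its "api" and its "payload". drive_tool: Moves the arm, as the interface text tells. Shifts and turns lie within -1 to 1; 1 stands for 0.1 m of shift or pi/4 rad of turn. Its arguments: {"type":"object","properties":{"commands":{"type":"string"},"force":{"type":"number"}},"required":["commands"]}

```bash
mkdir -p pics; ls; cat > h.py <<'E'
import numpy as np, cv2
from scipy.spatial.transform import Rotation as R
from rig import *
def K(p):
    f=p["pixels"].shape[0]/2/np.tan(np.radians(p["fov_y"])/2); return f
def rot(a):
    a=np.array(a,float)
    return a if a.shape==(3,3) else R.from_quat(a[[1,2,3,0]]).as_matrix()
def ray(p,uv,z):
    d=rot(p["attitude"])@np.array([(uv[0]-p["cx"])/K(p),(uv[1]-p["cy"])/K(p),1])
    o=np.array(p["position"],float); return o+d*(z-o[2])/d[2]
def proj(p,X):
    c=rot(p["attitude"]).T@(np.array(X,float)-p["position"]); return c[:2]/c[2]*K(p)+[p["cx"],p["cy"]]
E
python3 - <<'E'
from h import *
print(sense())
for n in ("top","scene"):
    p=capture(n); cv2.imwrite(f"pics/{n}0.png",p["pixels"]); print({k:v for k,v in p.items() if k!="pixels"})
    for nm,z in [("knob0",80),("nut0",34),("plate",30),("jig",0)]:
        for b in boxes_of(p,nm)[:6]: print(n,nm,np.round(b["position"],1),round(b["confidence"],2),ray(p,b["position"],z).round(1))
E
```

```text
pics
{'time_s': 0.0, 'joints': array([ 1.08359283e+00,  3.13451354e-01,  1.49845131e+00,  9.81755717e-06,
        1.33098913e+00, -2.23427208e-01]), 'dq': array([-6.03807745e-04,  2.28448762e-04,  4.57580646e-04, -5.31986384e-04,
        5.74720451e-05,  1.31460473e-03]), 'tau': array([ 1.01393875e-03, -4.12285924e+01, -2.59725237e+01, -1.93125734e-04,
        4.30302156e-03,  7.20641765e-06]), 'eef_pos': array([136.77870792, 506.59620494, 227.02902773]), 'ee_rot': array([-2.30446252e-04,  1.31507256e-01,  9.91314995e-01, -6.07337677e-04]), 'force': array([ 0.4086361 , -0.20848005, -0.08564347]), 'wrist_torque': array([-0.04135568,  0.02916125,  0.02165868]), 'grip_force': 0.0, 'grip_width': 0.9996933922511373}
{'fov_y': 56.4841248990802, 'cx': 311.9485795663349, 'cy': 194.69283084861914, 'position': array([510.41894672, -19.07133661, 911.63052697]), 'attitude': array([ 0.03319526, -0.69664767,  0.71622555, -0.02451668]), 'shot': 1}
top knob0 [257.1 173.2] 0.55 [630.7 112.6  80. ]
top knob0 [309.8 191.8] 0.43 [585.2  -5.1  80. ]
top knob0 [310.5 194. ] 0.42 [580.3  -6.6  80. ]
top plate [270.7 207.2] 0.6 [555.7  89.4  30. ]
top plate [440.5 180.7] 0.58 [ 607.4 -315.    30. ]
top jig [282.7 208.5] 0.7 [553.2  63.7   0. ]
{'fov_y': 49.901233585953754, 'cx': 317.40687676392645, 'cy': 205.768386438483, 'position': array([-174.0754363 , -543.49334164,  776.78298009]), 'attitude': array([-0.39129452,  0.80082792, -0.40583584,  0.20213983]), 'shot': 2}
scene knob0 [297.5 221.4] 0.69 [473.9 -14.4  80. ]
scene knob0 [259.8 198. ] 0.56 [491.  128.8  80. ]
scene nut0 [296.  181.3] 0.63 [663.9 142.1  34. ]
scene nut0 [300.  219.2] 0.63 [528.1  20.9  34. ]
scene nut0 [261.5 202.6] 0.63 [521.4 154.5  34. ]
scene nut0 [321.5 208.7] 0.59 [600.3   0.9  34. ]
scene plate [290.6 213.7] 0.9 [535.2  59.5  30. ]
scene plate [260.4 199.3] 0.23 [535.1 171.4  30. ]
scene jig [293.5 215.7] 0.67 [561.5  71.3   0. ]
```

View pics/top0.png

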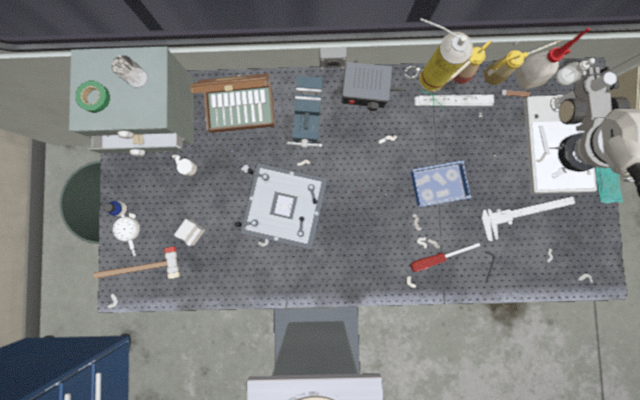

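```bash
python3 - <<'E'
import cv2
i=cv2.imread("pics/scene0.png")[150:270,200:380]; cv2.imwrite("pics/scene0c.png",cv2.resize(i,None,fx=4.4,fy=4.4,interpolation=cv2.INTER_CUBIC))
E
```

```text
(no output)
```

View pics/scene0c.png

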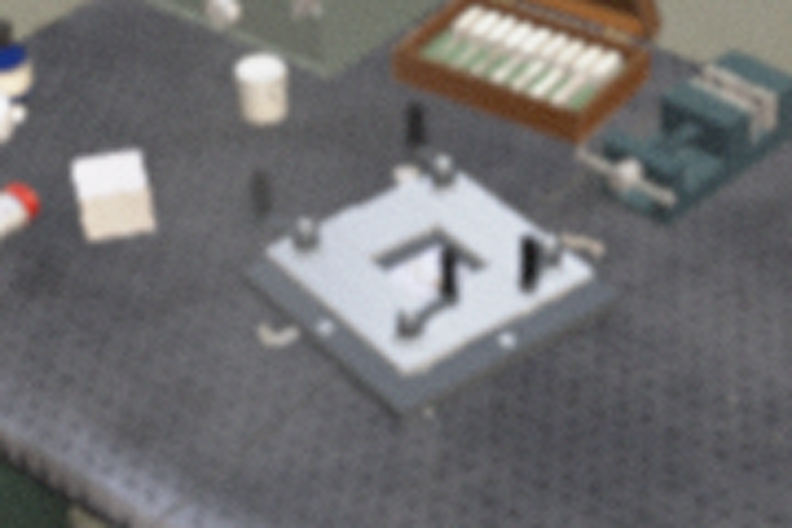

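The top view shows the jig at about (285,204), with black knobs near (249,170), (310,187), (303,222) and (238,224). The scene crop confirms the four upright knobs: the far and left ones point outwards, the other two inwards or sideways. I'll move above the jig for a wrist view.

Emit:
{"api": "drive_tool", "payload": {"commands": "0.28 -0.3 0.06 0 0 0 100;0.28 -0.3 0.06 0 0 0 100;0.28 -0.3 0.06 0 0 0 100;0.28 -0.3 0.06 0 0 0 100;0.28 -0.3 0.06 0 0 0 100;0.28 -0.3 0.06 0 0 0 100;0.28 -0.3 0.06 0 0 0 100;0.28 -0.3 0.06 0 0 0 100;0.28 -0.3 0.06 0 0 0 100;0.28 -0.3 0.06 0 0 0 100;0.28 -0.3 0.06 0 0 0 100;0.28 -0.3 0.06 0 0 0 100;0.28 -0.3 0.06 0 0 0 100;0 0 0 0 0 0 100"}}

```text
time_s: 1.67
eef_pos: [504.5, 112.0, 305.6]
ee_rot: [0.001, 0.134, 0.991, -0.001]
force: [0.7, 0.5, -0.5]
grip_width: 1.003
grip_force: 0.0
```

```bash
cat >> h.py <<'E'
def wrist():
    s=sense(); p=capture("wrist"); T=np.array(p["tool_from_camera"],float); Rt=rot(s["ee_rot"])
    p["position"]=np.array(s["eef_pos"])+Rt@T[:3,3]; p["attitude"]=Rt@T[:3,:3]; return p
E
python3 - <<'E'
from h import *
p=wrist(); cv2.imwrite("pics/w1.png",p["pixels"]); s=sense()
print(p["tool_from_camera"],p["position"],s["eef_pos"],s["ee_rot"],s["joints"],s["time_s"],tips_ahead(1.0) if callable(tips_ahead) else tips_ahead)
for nm,z in [("knob0",80),("nut0",34),("plate",32),("jig",0)]:
    for b in boxes_of(p,nm)[:6]: print(nm,np.round(b["position"],1),round(b["confidence"],2),ray(p,b["position"],z).round(1))
E
```

```text
[[-6.00679656e-04 -9.62122796e-01 -2.72615783e-01  6.88663919e+01]
 [ 9.99999787e-01 -5.08095739e-04 -4.10207487e-04  2.13157117e-01]
 [ 2.56155057e-04 -2.72615971e-01  9.62122896e-01 -1.46242793e+02]
 [ 0.00000000e+00  0.00000000e+00  0.00000000e+00  1.00000000e+00]] [437.96407613 130.72876818 451.74198038] [502.56635856 114.37902774 305.23987082] [-7.11661886e-05  1.33618076e-01  9.91032888e-01 -1.39603516e-04] [-3.69074640e-03  2.47929245e-01  1.38229474e+00 -2.58795842e-04
  1.51154608e+00 -1.30643392e+00] 1.7167 17.0
knob0 [356.2 255. ] 0.87 [614.7 116.6  80. ]
knob0 [356.  164.7] 0.84 [512.1 142.3  80. ]
knob0 [255.9 179.9] 0.59 [499.3  33.3  80. ]
nut0 [252.  181.8] 0.89 [507.9  15.9  34. ]
nut0 [353.9 164.9] 0.87 [520.8 141.2  34. ]
nut0 [354.6 256.6] 0.73 [638.2 112.3  34. ]
nut0 [249.4 244.4] 0.73 [585.5 -14.1  34. ]
plate [305.5 188.8] 0.77 [534.3  76.2  32. ]
jig [303.5 199.5] 0.56 [555.1  65.3   0. ]
```

View pics/w1.png

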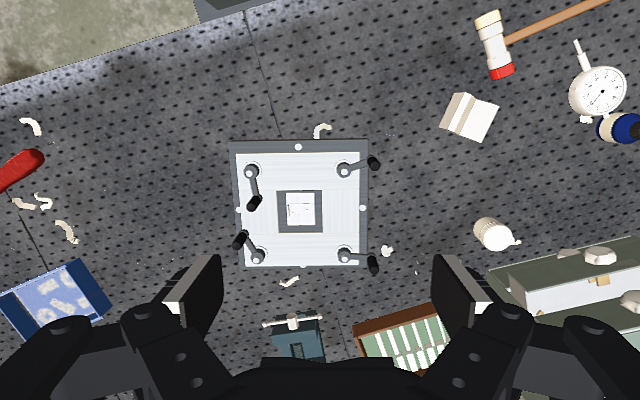

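The wrist view shows the jig square at about (300,205). The studs are near (251,172), (344,170), (344,255) and (258,256), and the knobs near (254,202), (374,163), (373,264) and (240,240). Next I'll fit the plate rectangle and the crank angles.

```bash
cat >> h.py <<'E'
def fit(p,c0=None,a0=None):
    im=p["pixels"]; g=cv2.cvtColor(im,cv2.COLOR_BGR2GRAY)
    if c0 is None:
        m=(g>165).astype(np.uint8); n,l,st,ce=cv2.connectedComponentsWithStats(m)
        # component nearest to jig
        q=proj(p,[557,67,32]); k=min([i for i in range(1,n) if st[i,4]>1500],key=lambda i:np.hypot(*(ce[i]-q)))
        h=cv2.convexHull(np.argwhere(l==k)[:,::-1].astype(np.int32))[:,0]
        w=np.array([ray(p,u,32.5)[:2] for u in h],np.float32)
        (c,sz,a)=cv2.minAreaRect(w); a=(np.radians(a)+np.pi/4)%(np.pi/2)-np.pi/4
        print("plate",c,sz,"yaw",a); c0,a0=np.array(c),a
    dark=(g<50).astype(np.uint8); out=[]
    for i,(sx,sy) in enumerate([(1,1),(1,-1),(-1,-1),(-1,1)]):
        ca,sa=np.cos(a0),np.sin(a0); s=c0+np.array([[ca,-sa],[sa,ca]])@(55*np.array([sx,sy]))
        best=[]
        for f in np.arange(0,2*np.pi,.03):
            k=s+34*np.array([np.cos(f),np.sin(f)])
            pts=[proj(p,[k[0]+6*np.cos(t),k[1]+6*np.sin(t),z]) for z in (49,79) for t in np.arange(0,6.28,.4)]
            mk=np.zeros_like(g); cv2.fillConvexPoly(mk,cv2.convexHull(np.array(pts).round().astype(np.int32)),1)
            big=cv2.dilate(mk,np.ones((7,7)))
            best.append(((dark&mk).sum()/mk.sum()-(dark&big&~mk&1).sum()/mk.sum(),f,*k))
        best.sort(reverse=True); b=best[0]; out.append(b)
        print("nut",i,s.round(1),"score %.2f ang %.2f knob %.1f %.1f"%b,"next %.2f"%best[3][1])
    return c0,a0,out
E
python3 - <<'E'
from h import *
p=wrist(); fit(p)
i=p["pixels"][125:285,220:390]; cv2.imwrite("pics/w1c.png",cv2.resize(i,None,fx=3.7,fy=3.7,interpolation=cv2.INTER_CUBIC))
t=capture("top")
for b in boxes_of(t,"plate")[:2]: print(b,ray(t,b["position"],32))
E
```

```text
plate (561.7662963867188, 61.778560638427734) (162.59925842285156, 151.260009765625) yaw -0.2502987929477509
nut 0 [628.7 101.4] score 0.73 ang 1.20 knob 641.0 133.1 next 1.26
nut 1 [601.4  -5.1] score 0.59 ang 3.42 knob 568.7 -14.5 next 3.36
nut 2 [494.9  22.1] score 0.65 ang 6.15 knob 528.6 17.6 next 6.18
nut 3 [522.1 128.7] score 0.76 ang 1.68 knob 518.4 162.5 next 1.74
{'position': [280.3, 216.5], 'confidence': 0.93} [532.99235423  66.88559305  32.        ]
{'position': [301.2, 227.6], 'confidence': 0.32} [505.54732715  18.16446216  32.        ]
```

View pics/w1c.png

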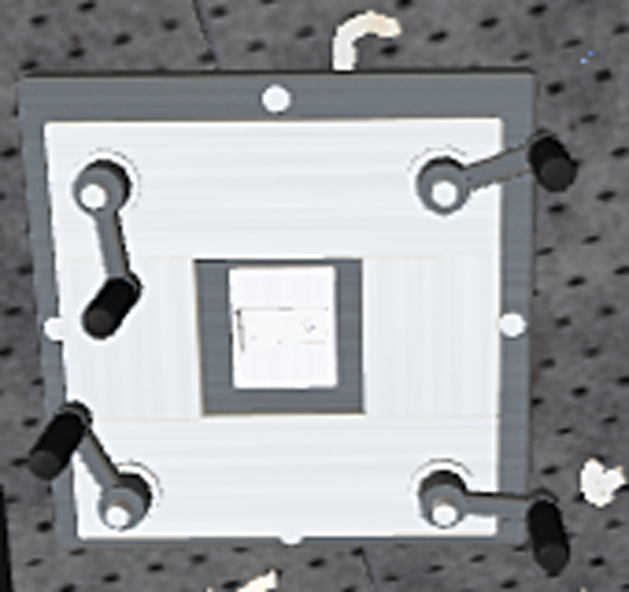

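The crop shows the plate's corners at crop pixels (44,122), (501,119), (497,537) and (79,538). The knob-top discs are at about (100,321), (558,173), (46,462) and (550,553).

```bash
python3 - <<'E'
from h import *
p=wrist()
def W(l,z): return np.array([ray(p,[220+u/3.7-.36,125+v/3.7-.36],z) for u,v in l])[:,:2]
c=W([(44,122),(501,119),(497,537),(79,538)],32.5)
print("corners",c.round(1),"mean",c.mean(0).round(1),"sides",np.linalg.norm(c-np.roll(c,1,0),axis=1).round(1),"ang",[np.degrees(np.arctan2(*(c[(i+1)%4]-c[i])[::-1])).round(1) for i in range(4)])
J=W([(20,72),(534,72)],16);print("bed near edge",J,np.linalg.norm(J[0]-J[1]))
k=W([(100,321),(558,173),(46,462),(550,553)],80); print("knobs n2,n3,n1,n0",k.round(1))
bs=W([(104,187),(442,185),(124,501),(443,499)],47); print("hub?",bs.round(1))
st=W([(93,196),(444,193),(117,515),(444,512)],55); print("stud",st.round(1))
print("r",np.linalg.norm(k-st,axis=1),np.linalg.norm(st[0]-st[3]),np.linalg.norm(st[1]-st[2]))
E
```

```text
corners [[469.6   7.3]
 [507.3 151.2]
 [652.7 114. ]
 [614.3 -30.2]] mean [561.   60.6] sides [149.4 148.8 150.  149.2] ang [np.float64(75.3), np.float64(-14.3), np.float64(-104.9), np.float64(165.5)]
bed near edge [[4.52981512e+02 3.06629143e-02]
 [4.97701731e+02 1.66212889e+02]] 172.09424785730783
knobs n2,n3,n1,n0 [[527.1  18.1]
 [518.7 161.7]
 [566.4 -12.9]
 [637.7 131.4]]
hub? [[493.1  23.3]
 [520.4 127.4]
 [598.8  -5.1]
 [626.4 100.4]]
stud [[493.7  21.2]
 [521.3 127.6]
 [599.8  -6.2]
 [627.3 100.2]]
r [33.47533332 34.23488042 34.04436044 32.86947196] 155.16162903493162 155.0944957323516
```

Plate sides of 149–150 mm and crank radii of 33–34 mm match the given sizes. The jig centre is (561, 60.7) mm and its yaw is -0.255 rad. I start with nut0, caging its knob loosely with the finger closing line along the tangent.

Emit:
{"api": "drive_tool", "payload": {"commands": "0.104 0.013 -0.127 0 0 0.151 35;0.104 0.013 -0.127 0 0 0.151 35;0.104 0.013 -0.127 0 0 0.151 35;0.104 0.013 -0.127 0 0 0.151 35;0.104 0.013 -0.127 0 0 0.151 35;0.104 0.013 -0.127 0 0 0.151 35;0.104 0.013 -0.127 0 0 0.151 35;0.104 0.013 -0.127 0 0 0.151 35;0.104 0.013 -0.127 0 0 0.151 35;0.104 0.013 -0.127 0 0 0.151 35;0.104 0.013 -0.127 0 0 0.151 35;0.104 0.013 -0.127 0 0 0.151 35;0.104 0.013 -0.127 0 0 0.151 35;0 0 0 0 0 0 35;0 0 0 0 0 0 35;0 0 0 0 0 0 35", "force": 20}}

```text
time_s: 3.45
eef_pos: [635.9, 134.0, 141.4]
ee_rot: [0.0, -0.595, 0.804, -0.0]
force: [-0.7, 0.7, 0.7]
grip_width: 0.351
grip_force: 0.0
```

```bash
cat > st.py <<'E'
from h import *
import sys
N=np.array([[628.1,100.1],[600.4,-6.4],[493.9,21.3],[521.6,127.8]]); 
def st(i):
    s=sense(); Rt=rot(s["ee_rot"]); e=s["eef_pos"]; d=e[:2]-N[i]; a=np.arctan2(d[1],d[0]); t=np.array([np.sin(a),-np.cos(a)])
    F=s["force"]; print("t %.2f pos"%s["time_s"],e.round(1),"yaw_y %.3f"%np.arctan2(Rt[1,1],Rt[0,1]),"tilt",Rt[:2,2].round(3),"j6 %.2f w %.2f"%(s["joints"][5],s["grip_width"]),"r %.1f ang %.3f"%(np.hypot(*d),a),"F",F.round(2),"resist %.2f radial %.2f"%(-F[:2]@t,F[:2]@d/np.hypot(*d)))
if __name__=="__main__": st(int(sys.argv[1]))
E
python3 st.py 0; python3 -c "
from rig import tips_ahead;print(tips_ahead)"
```

```text
t 3.45 pos [635.9 134.  141.4] yaw_y 2.846 tilt [0.001 0.   ] j6 -2.82 w 0.35 r 34.8 ang 1.345 F [-0.7   0.67  0.74] resist 0.83 radial 0.50
17.0
```

Emit:
{"api": "drive_tool", "payload": {"commands": "0.02 -0.026 -0.1 0 0 0 35;0 0 -0.1 0 0 0 35;0 0 -0.1 0 0 0 35;0 0 -0.1 0 0 0 35;0 0 -0.1 0 0 0 35;0 0 -0.07 0 0 0 35;0 0 -0.07 0 0 0 35;0 0 0 0 0 0 35;0 0 0 0 0 0 35"}}

```text
time_s: 4.2
eef_pos: [638.1, 131.2, 76.3]
ee_rot: [-0.0, -0.596, 0.803, 0.0]
force: [0.4, -0.1, 0.6]
grip_width: 0.35
grip_force: 0.0
```

```bash
python3 - <<'E'
from h import *
import st; st.st(0)
p=wrist(); cv2.imwrite("pics/w2.png",p["pixels"])
E
```

```text
t 4.20 pos [638.1 131.2  76.3] yaw_y 2.849 tilt [-0.  0.] j6 -2.83 w 0.35 r 32.7 ang 1.260 F [ 0.42 -0.12  0.59] resist -0.43 radial 0.02
```

View pics/w2.png

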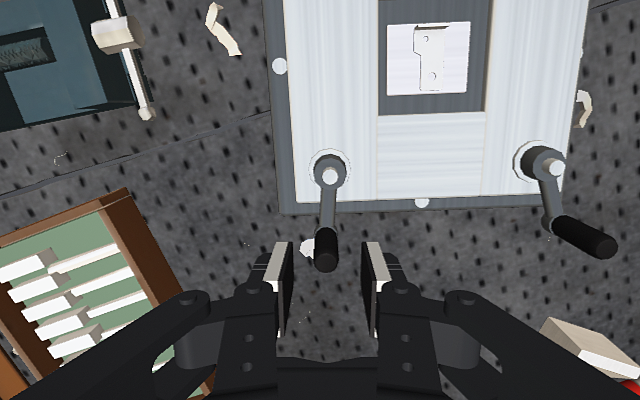

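The knob top is at (325,258), between the pads at columns 283 and 375.

```bash
cat > gen.py <<'E'
# gen.py nut n dphi w : rows along the crank circle (clockwise), books the commanded pose in cmd.json
import json,sys
from st import *
def load(): return json.load(open("cmd.json"))
def arc(i,n,dphi,w,r=34.):
    c=load(); rows=[]; c.setdefault("phi",0)
    for k in range(n):
        c["phi"]-=dphi; q=N[i]+r*np.array([np.cos(c["phi"]),np.sin(c["phi"])])
        d=np.round((q-[c["x"],c["y"]])/100,3); t=round(-dphi/(np.pi/4),3)
        c["x"]+=d[0]*100; c["y"]+=d[1]*100; c["yaw"]+=t*np.pi/4; rows.append(f"{d[0]:g} {d[1]:g} 0 0 0 {t:g} {w:g}")
    json.dump(c,open("cmd.json","w")); print("; ".join(rows)); print({k:round(v,3) for k,v in c.items()})
if __name__=="__main__":
    a=sys.argv; st(int(a[1])); arc(int(a[1]),int(a[2]),float(a[3]),float(a[4]))
E
python3 - <<'E'
import json; json.dump(dict(x=638.1,y=131.1,z=76.5,yaw=2.844,phi=1.273),open("cmd.json","w"))
from h import *
p=wrist(); s=sense(); print(proj(p,s["eef_pos"]),proj(p,[637.7,131.4,80]),ray(p,[325,258],80))
E
python3 gen.py 0 12 .0785 20
```

```text
[326.86892121 256.63347631] [328.57934403 259.49504457] [639.01696709 130.24335056  80.        ]
t 4.30 pos [638.4 131.2  77.1] yaw_y 2.849 tilt [0.001 0.   ] j6 -2.83 w 0.35 r 32.7 ang 1.250 F [ 0.47 -0.09 -0.2 ] resist -0.47 radial 0.06
0.025 0.006 0 0 0 -0.1 20; 0.024 -0.011 0 0 0 -0.1 20; 0.024 -0.012 0 0 0 -0.1 20; 0.022 -0.015 0 0 0 -0.1 20; 0.022 -0.016 0 0 0 -0.1 20; 0.019 -0.018 0 0 0 -0.1 20; 0.019 -0.019 0 0 0 -0.1 20; 0.017 -0.021 0 0 0 -0.1 20; 0.015 -0.022 0 0 0 -0.1 20; 0.013 -0.023 0 0 0 -0.1 20; 0.012 -0.024 0 0 0 -0.1 20; 0.01 -0.025 0 0 0 -0.1 20
{'x': np.float64(660.3), 'y': np.float64(111.1), 'z': 76.5, 'yaw': 1.902, 'phi': 0.331}
```

Emit:
{"api": "drive_tool", "payload": {"commands": "0.025 0.006 0 0 0 -0.1 20; 0.024 -0.011 0 0 0 -0.1 20; 0.024 -0.012 0 0 0 -0.1 20; 0.022 -0.015 0 0 0 -0.1 20; 0.022 -0.016 0 0 0 -0.1 20; 0.019 -0.018 0 0 0 -0.1 20; 0.019 -0.019 0 0 0 -0.1 20; 0.017 -0.021 0 0 0 -0.1 20; 0.015 -0.022 0 0 0 -0.1 20; 0.013 -0.023 0 0 0 -0.1 20; 0.012 -0.024 0 0 0 -0.1 20; 0.01 -0.025 0 0 0 -0.1 20"}}

```text
time_s: 5.3
eef_pos: [660.7, 111.0, 77.1]
ee_rot: [0.001, -0.165, 0.986, -0.0]
force: [0.3, -0.8, 0.5]
grip_width: 0.2
grip_force: 0.0
```

```bash
python3 gen.py 0 8 .0785 20
```

```text
t 5.30 pos [660.7 111.   77.1] yaw_y 1.902 tilt [ 0.001 -0.   ] j6 -1.91 w 0.20 r 34.4 ang 0.324 F [ 0.27 -0.83  0.54] resist -0.87 radial -0.01
0.007 -0.025 0 0 0 -0.1 20; 0.006 -0.026 0 0 0 -0.1 20; 0.003 -0.027 0 0 0 -0.1 20; 0.002 -0.026 0 0 0 -0.1 20; -0.001 -0.027 0 0 0 -0.1 20; -0.002 -0.026 0 0 0 -0.1 20; -0.005 -0.027 0 0 0 -0.1 20; -0.007 -0.026 0 0 0 -0.1 20
{'x': np.float64(660.6), 'y': np.float64(90.1), 'z': 76.5, 'yaw': 1.273, 'phi': -0.297}
```

```bash
python3 - <<'E'
from h import *
p=wrist(); cv2.imwrite("pics/w3.png",p["pixels"][130:400,130:530])
s=sense(); print(s["force"],s["wrist_torque"])
E
```

```text
[-0.06877137 -0.67459769  0.26546638] [-0.00210814  0.05941558 -0.05630865]
```

View pics/w3.png

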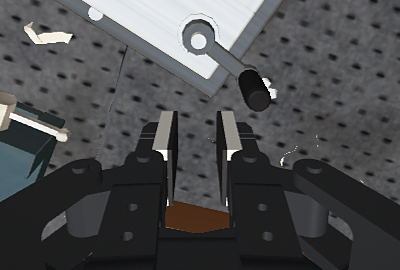

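```bash
python3 - <<'E'
from h import *
from st import N
p=wrist(); s=sense()
for z in (80,78):
    k=ray(p,[387,229],z); d=k[:2]-N[0]; print(k,np.hypot(*d),np.arctan2(d[1],d[0]))
print(ray(p,[328,170],45),proj(p,s["eef_pos"]))
# tips estimate: pads' far ends
fit(p,np.array([561,60.7]),-.255)
E
```

```text
[638.85215103 130.9255721   80.        ] 32.6469699538129 1.235185411618147
[639.45741201 131.51385409  78.        ] 33.40390750109517 1.223876772349923
[628.91206219 100.46657708  45.        ] [327.20788218 256.07626688]
nut 0 [628.1 100. ] score 0.85 ang 1.23 knob 639.5 132.1 next 1.29
nut 1 [600.3  -6.4] score 0.04 ang 0.30 knob 632.8 3.7 next 0.24
nut 2 [493.9  21.4] score nan ang 0.00 knob 527.9 21.4 next 0.09
nut 3 [521.7 127.8] score 0.20 ang 1.47 knob 525.1 161.6 next 1.41h.py:36: RuntimeWarning: invalid value encountered in scalar divide
  best.append(((dark&mk).sum()/mk.sum()-(dark&big&~mk&1).sum()/mk.sum(),f,*k))
```

```bash
python3 - <<'E'
from h import *
p=wrist(); T=np.array(p["tool_from_camera"]); f=K(p); print("f",f,p["cx"],p["cy"])
cv2.imwrite("pics/w4.png",cv2.resize(p["pixels"][215:345,260:390],None,fx=4.4,fy=4.4,interpolation=cv2.INTER_CUBIC))
for t in (17,10,0,-20):
  for x in (-11,11):
    for y in (-8.5,8.5):
      c=np.linalg.inv(T)@[x,y,t,1]; print(t,x,y,(c[:2]/c[2]*f+[p["cx"],p["cy"]]).round(0))
E
```

```text
f 350.44476608664905 326.7764093816738 198.38964881462405
17 -11 -8.5 [310. 262.]
17 -11 8.5 [343. 262.]
17 11 -8.5 [309. 221.]
17 11 8.5 [344. 221.]
10 -11 -8.5 [309. 268.]
10 -11 8.5 [344. 268.]
10 11 -8.5 [309. 226.]
10 11 8.5 [345. 226.]
0 -11 -8.5 [308. 278.]
0 -11 8.5 [345. 278.]
0 11 -8.5 [308. 234.]
0 11 8.5 [346. 234.]
-20 -11 -8.5 [306. 302.]
-20 -11 8.5 [347. 302.]
-20 11 -8.5 [305. 252.]
-20 11 8.5 [348. 252.]
```

View pics/w4.png

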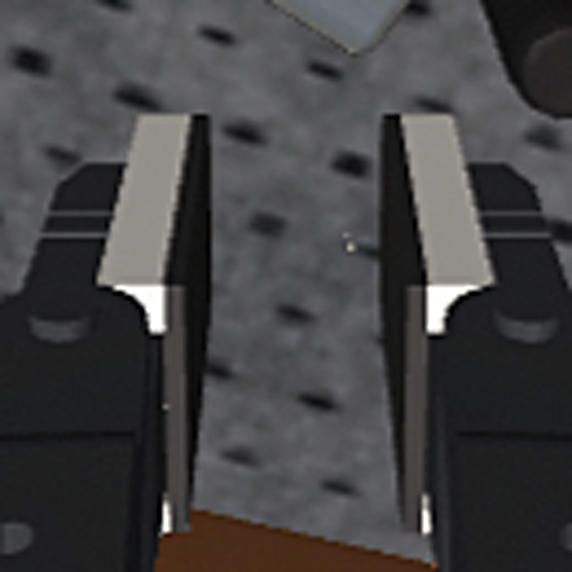

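The finger tips passed over the knob: the image puts the pads' lower ends near the TCP height, higher than the stated 17 mm ahead. The knob is still at about (639,131). I'll go back and straddle it 15 mm lower, where the tips clear the plate in either case.

Emit:
{"api": "drive_tool", "payload": {"commands": "0 0 0.1 0 0 0.15 40;0 0 0.1 0 0 0.15 40;0 0 0.1 0 0 0.15 40;0 0 0.1 0 0 0.15 40;-0.055 0.05 0 0 0 0.15 40;-0.055 0.05 0 0 0 0.15 40;-0.055 0.05 0 0 0 0.15 40;-0.055 0.05 0 0 0 0.15 40;0 0 -0.07 0 0 0 40;0 0 -0.07 0 0 0 40;0 0 -0.07 0 0 0 40;0 0 -0.07 0 0 0 40;0 0 -0.07 0 0 0 40;0 0 -0.07 0 0 0 40;0 0 -0.07 0 0 0 40;0 0 -0.065 0 0 0 40;0 0 0 0 0 0 20;0 0 0 0 0 0 20;0 0 0 0 0 0 20;0 0 0 0 0 0 20"}}

```text
time_s: 7.12
eef_pos: [638.6, 131.1, 61.5]
ee_rot: [0.0, -0.596, 0.803, -0.0]
force: [-0.4, 0.7, -1.4]
grip_width: 0.201
grip_force: 0.0
```

```bash
echo '{"x":638.3,"y":131.1,"z":61,"yaw":2.844,"phi":1.25}' > cmd.json; python3 - <<'E'
from h import *
p=wrist(); cv2.imwrite("pics/w5.png",p["pixels"][130:400,130:530])
E
python3 gen.py 0 8 .0785 20
```

```text
t 7.17 pos [638.6 131.2  61.5] yaw_y 2.849 tilt [0.001 0.   ] j6 -2.83 w 0.20 r 32.8 ang 1.246 F [-0.65 -0.22 -0.22] resist 0.54 radial -0.41
0.03 0.003 0 0 0 -0.1 20; 0.024 -0.011 0 0 0 -0.1 20; 0.024 -0.013 0 0 0 -0.1 20; 0.022 -0.015 0 0 0 -0.1 20; 0.02 -0.017 0 0 0 -0.1 20; 0.02 -0.018 0 0 0 -0.1 20; 0.018 -0.02 0 0 0 -0.1 20; 0.016 -0.021 0 0 0 -0.1 20
{'x': np.float64(655.7), 'y': np.float64(119.9), 'z': 61, 'yaw': 2.216, 'phi': 0.622}
```

View pics/w5.png

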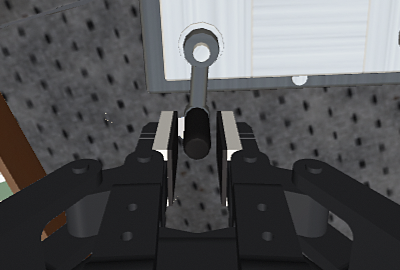

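The knob (crop 197,145) now sits between the pads.

Emit:
{"api": "drive_tool", "payload": {"commands": "0.03 0.003 0 0 0 -0.1 20; 0.024 -0.011 0 0 0 -0.1 20; 0.024 -0.013 0 0 0 -0.1 20; 0.022 -0.015 0 0 0 -0.1 20; 0.02 -0.017 0 0 0 -0.1 20; 0.02 -0.018 0 0 0 -0.1 20; 0.018 -0.02 0 0 0 -0.1 20; 0.016 -0.021 0 0 0 -0.1 20"}}

```text
time_s: 7.83
eef_pos: [655.3, 120.1, 60.8]
ee_rot: [-0.001, -0.317, 0.948, 0.0]
force: [-1.8, 1.3, -1.1]
grip_width: 0.2
grip_force: 1.0
```

```bash
python3 - <<'E'
from h import *
p=wrist(); fit(p,np.array([561,60.7]),-.255)
E
python3 gen.py 0 12 .0785 20
```

```text
nut 0 [628.1 100. ] score 0.77 ang 0.72 knob 653.7 122.5 next 0.75
nut 1 [600.3  -6.4] score 0.04 ang 0.18 knob 633.8 -0.3 next 0.21
nut 2 [493.9  21.4] score nan ang 0.00 knob 527.9 21.4 next 0.09
nut 3 [521.7 127.8] score 0.89 ang 1.68 knob 517.9 161.6 next 1.71
t 7.88 pos [655.6 119.7  60.8] yaw_y 2.212 tilt [-0.001  0.   ] j6 -2.21 w 0.20 r 33.8 ang 0.621 F [-0.86  0.32 -0.87] resist 0.77 radial -0.51
0.015 -0.022 0 0 0 -0.1 20; 0.013 -0.024 0 0 0 -0.1 20; 0.011 -0.024 0 0 0 -0.1 20; 0.009 -0.025 0 0 0 -0.1 20; 0.007 -0.026 0 0 0 -0.1 20; 0.005 -0.026 0 0 0 -0.1 20; 0.003 -0.026 0 0 0 -0.1 20; 0.001 -0.027 0 0 0 -0.1 20; -0.001 -0.027 0 0 0 -0.1 20; -0.004 -0.026 0 0 0 -0.1 20; -0.005 -0.026 0 0 0 -0.1 20; -0.007 -0.026 0 0 0 -0.1 20
{'x': np.float64(660.4), 'y': np.float64(89.4), 'z': 61, 'yaw': 1.273, 'phi': -0.32}h.py:36: RuntimeWarning: invalid value encountered in scalar divide
  best.append(((dark&mk).sum()/mk.sum()-(dark&big&~mk&1).sum()/mk.sum(),f,*k))
```

Emit:
{"api": "drive_tool", "payload": {"commands": "0.015 -0.022 0 0 0 -0.1 20; 0.013 -0.024 0 0 0 -0.1 20; 0.011 -0.024 0 0 0 -0.1 20; 0.009 -0.025 0 0 0 -0.1 20; 0.007 -0.026 0 0 0 -0.1 20; 0.005 -0.026 0 0 0 -0.1 20; 0.003 -0.026 0 0 0 -0.1 20; 0.001 -0.027 0 0 0 -0.1 20; -0.001 -0.027 0 0 0 -0.1 20; -0.004 -0.026 0 0 0 -0.1 20; -0.005 -0.026 0 0 0 -0.1 20; -0.007 -0.026 0 0 0 -0.1 20"}}

```text
time_s: 8.88
eef_pos: [660.3, 89.9, 61.0]
ee_rot: [0.0, 0.147, 0.989, 0.0]
force: [-0.1, 2.7, -1.9]
grip_width: 0.205
grip_force: 1.2
```

```bash
python3 gen.py 0 10 .0785 20
```

```text
t 8.88 pos [660.3  89.9  61. ] yaw_y 1.276 tilt [0.    0.001] j6 -1.32 w 0.21 r 33.8 ang -0.307 F [-0.13  2.69 -1.87] resist 2.52 radial -0.93
-0.01 -0.025 0 0 0 -0.1 20; -0.011 -0.024 0 0 0 -0.1 20; -0.013 -0.023 0 0 0 -0.1 20; -0.015 -0.022 0 0 0 -0.1 20; -0.017 -0.021 0 0 0 -0.1 20; -0.018 -0.02 0 0 0 -0.1 20; -0.02 -0.018 0 0 0 -0.1 20; -0.021 -0.016 0 0 0 -0.1 20; -0.022 -0.015 0 0 0 -0.1 20; -0.023 -0.013 0 0 0 -0.1 20
{'x': np.float64(643.4), 'y': np.float64(69.7), 'z': 61, 'yaw': 0.488, 'phi': -1.105}
```

Emit:
{"api": "drive_tool", "payload": {"commands": "-0.01 -0.025 0 0 0 -0.1 20; -0.011 -0.024 0 0 0 -0.1 20; -0.013 -0.023 0 0 0 -0.1 20; -0.015 -0.022 0 0 0 -0.1 20; -0.017 -0.021 0 0 0 -0.1 20; -0.018 -0.02 0 0 0 -0.1 20; -0.02 -0.018 0 0 0 -0.1 20; -0.021 -0.016 0 0 0 -0.1 20; -0.022 -0.015 0 0 0 -0.1 20; -0.023 -0.013 0 0 0 -0.1 20"}}

```text
time_s: 9.72
eef_pos: [643.7, 69.9, 61.2]
ee_rot: [0.001, 0.514, 0.858, 0.001]
force: [1.2, 1.4, -2.4]
grip_width: 0.203
grip_force: 1.4
```

```bash
python3 gen.py 0 4 .06 20
```

```text
t 9.72 pos [643.7  69.9  61.2] yaw_y 0.491 tilt [0.002 0.   ] j6 -0.56 w 0.20 r 34.0 ang -1.092 F [ 1.21  1.42 -2.43] resist 1.73 radial -0.71
-0.019 -0.008 0 0 0 -0.076 20; -0.019 -0.008 0 0 0 -0.076 20; -0.019 -0.006 0 0 0 -0.076 20; -0.02 -0.005 0 0 0 -0.076 20
{'x': np.float64(635.7), 'y': np.float64(67.0), 'z': 61, 'yaw': 0.249, 'phi': -1.345}
```

Emit:
{"api": "drive_tool", "payload": {"commands": "-0.019 -0.008 0 0 0 -0.076 20; -0.019 -0.008 0 0 0 -0.076 20; -0.019 -0.006 0 0 0 -0.076 20; -0.02 -0.005 0 0 0 -0.076 20"}}

```text
time_s: 10.05
eef_pos: [636.2, 67.1, 61.3]
ee_rot: [0.001, 0.612, 0.791, 0.001]
force: [3.3, 0.4, -2.4]
grip_width: 0.2
grip_force: 1.4
```

```bash
python3 gen.py 0 4 .06 20
```

```text
t 10.05 pos [636.2  67.1  61.3] yaw_y 0.253 tilt [0.002 0.   ] j6 -0.33 w 0.20 r 34.0 ang -1.330 F [ 3.28  0.35 -2.37] resist 3.27 radial 0.44
-0.02 -0.004 0 0 0 -0.076 20; -0.02 -0.003 0 0 0 -0.076 20; -0.02 -0.002 0 0 0 -0.076 20; -0.021 0 0 0 0 -0.076 20
{'x': np.float64(627.6), 'y': np.float64(66.1), 'z': 61, 'yaw': 0.01, 'phi': -1.585}
```

Emit:
{"api": "drive_tool", "payload": {"commands": "-0.02 -0.004 0 0 0 -0.076 20; -0.02 -0.003 0 0 0 -0.076 20; -0.02 -0.002 0 0 0 -0.076 20; -0.021 0 0 0 0 -0.076 20"}}

```text
time_s: 10.38
eef_pos: [628.1, 66.0, 61.3]
ee_rot: [0.001, 0.702, 0.712, 0.001]
force: [3.1, -1.5, -2.8]
grip_width: 0.203
grip_force: 1.5
```

```bash
python3 gen.py 0 4 .06 20
```

```text
t 10.38 pos [628.1  66.   61.3] yaw_y 0.014 tilt [ 0.002 -0.   ] j6 -0.09 w 0.20 r 34.1 ang -1.570 F [ 3.13 -1.54 -2.84] resist 3.13 radial 1.54
-0.02 0.001 0 0 0 -0.076 20; -0.02 0.002 0 0 0 -0.076 20; -0.021 0.003 0 0 0 -0.076 20; -0.02 0.005 0 0 0 -0.076 20
{'x': np.float64(619.5), 'y': np.float64(67.2), 'z': 61, 'yaw': -0.228, 'phi': -1.825}
```

Emit:
{"api": "drive_tool", "payload": {"commands": "-0.02 0.001 0 0 0 -0.076 20; -0.02 0.002 0 0 0 -0.076 20; -0.021 0.003 0 0 0 -0.076 20; -0.02 0.005 0 0 0 -0.076 20"}}

```text
time_s: 10.72
eef_pos: [620.1, 66.9, 61.3]
ee_rot: [0.001, 0.782, 0.623, 0.001]
force: [3.1, -1.9, -2.5]
grip_width: 0.196
grip_force: 1.6
```

```bash
python3 gen.py 0 2 .06 20
```

```text
t 10.72 pos [620.1  66.9  61.3] yaw_y -0.225 tilt [ 0.002 -0.001] j6 0.15 w 0.20 r 34.1 ang -1.808 F [ 3.13 -1.92 -2.55] resist 3.49 radial 1.13
-0.019 0.006 0 0 0 -0.076 20; -0.019 0.007 0 0 0 -0.076 20
{'x': np.float64(615.7), 'y': np.float64(68.5), 'z': 61, 'yaw': -0.348, 'phi': -1.945}
```

Emit:
{"api": "drive_tool", "payload": {"commands": "-0.019 0.006 0 0 0 -0.076 20; -0.019 0.007 0 0 0 -0.076 20"}}

```text
time_s: 10.88
eef_pos: [616.3, 68.1, 61.3]
ee_rot: [0.001, 0.818, 0.576, 0.001]
force: [3.1, -2.4, -3.2]
grip_width: 0.201
grip_force: 1.8
```

```bash
python3 gen.py 0 3 .06 20
```

```text
t 10.88 pos [616.3  68.1  61.3] yaw_y -0.344 tilt [ 0.002 -0.001] j6 0.27 w 0.20 r 34.1 ang -1.925 F [ 3.07 -2.43 -3.18] resist 3.72 radial 1.22
-0.019 0.008 0 0 0 -0.076 20; -0.018 0.009 0 0 0 -0.076 20; -0.018 0.01 0 0 0 -0.076 20
{'x': np.float64(610.2), 'y': np.float64(71.2), 'z': 61, 'yaw': -0.527, 'phi': -2.125}
```

Emit:
{"api": "drive_tool", "payload": {"commands": "-0.019 0.008 0 0 0 -0.076 20; -0.018 0.009 0 0 0 -0.076 20; -0.018 0.01 0 0 0 -0.076 20"}}

```text
time_s: 11.13
eef_pos: [610.8, 70.6, 61.2]
ee_rot: [0.001, 0.866, 0.5, 0.001]
force: [3.8, -3.4, -4.5]
grip_width: 0.2
grip_force: 2.2
```

```bash
python3 gen.py 0 3 .06 20
```

```text
t 11.13 pos [610.8  70.6  61.2] yaw_y -0.523 tilt [ 0.002 -0.001] j6 0.45 w 0.20 r 34.2 ang -2.101 F [ 3.78 -3.41 -4.5 ] resist 4.98 radial 1.03
-0.017 0.011 0 0 0 -0.076 20; -0.016 0.012 0 0 0 -0.076 20; -0.016 0.014 0 0 0 -0.076 20
{'x': np.float64(605.3), 'y': np.float64(74.9), 'z': 61, 'yaw': -0.706, 'phi': -2.305}
```

Emit:
{"api": "drive_tool", "payload": {"commands": "-0.017 0.011 0 0 0 -0.076 20; -0.016 0.012 0 0 0 -0.076 20; -0.016 0.014 0 0 0 -0.076 20"}}

```text
time_s: 11.38
eef_pos: [605.9, 74.1, 61.1]
ee_rot: [0.001, 0.907, 0.421, 0.001]
force: [3.3, -4.9, -4.3]
grip_width: 0.202
grip_force: 2.8
```

```bash
python3 gen.py 0 2 .06 20
```

```text
t 11.38 pos [605.9  74.1  61.1] yaw_y -0.703 tilt [ 0.002 -0.001] j6 0.63 w 0.20 r 34.2 ang -2.278 F [ 3.3  -4.92 -4.32] resist 5.71 radial 1.60
-0.015 0.014 0 0 0 -0.076 20; -0.013 0.015 0 0 0 -0.076 20
{'x': np.float64(602.5), 'y': np.float64(77.8), 'z': 61, 'yaw': -0.825, 'phi': -2.425}
```

Emit:
{"api": "drive_tool", "payload": {"commands": "-0.015 0.014 0 0 0 -0.076 20; -0.013 0.015 0 0 0 -0.076 20"}}

```text
time_s: 11.55
eef_pos: [603.0, 76.8, 61.0]
ee_rot: [0.001, 0.931, 0.366, 0.0]
force: [3.4, -6.1, -5.4]
grip_width: 0.201
grip_force: 3.2
```

```bash
python3 gen.py 0 2 .06 20
```

```text
t 11.55 pos [603.   76.8  61. ] yaw_y -0.822 tilt [ 0.002 -0.002] j6 0.76 w 0.20 r 34.2 ang -2.393 F [ 3.44 -6.14 -5.42] resist 6.84 radial 1.66
-0.013 0.015 0 0 0 -0.076 20; -0.012 0.017 0 0 0 -0.076 20
{'x': np.float64(600.0), 'y': np.float64(81.0), 'z': 61, 'yaw': -0.945, 'phi': -2.545}
```

Emit:
{"api": "drive_tool", "payload": {"commands": "-0.013 0.015 0 0 0 -0.076 20; -0.012 0.017 0 0 0 -0.076 20"}}

```text
time_s: 11.72
eef_pos: [600.5, 79.8, 60.9]
ee_rot: [0.001, 0.951, 0.31, 0.0]
force: [3.0, -7.0, -5.7]
grip_width: 0.202
grip_force: 3.6
```

```bash
python3 gen.py 0 2 .06 20
```

```text
t 11.72 pos [600.5  79.8  60.9] yaw_y -0.941 tilt [ 0.001 -0.002] j6 0.88 w 0.20 r 34.3 ang -2.508 F [ 3.   -6.95 -5.71] resist 7.38 radial 1.70
-0.011 0.017 0 0 0 -0.076 20; -0.01 0.018 0 0 0 -0.076 20
{'x': np.float64(597.9), 'y': np.float64(84.5), 'z': 61, 'yaw': -1.064, 'phi': -2.665}
```

Emit:
{"api": "drive_tool", "payload": {"commands": "-0.011 0.017 0 0 0 -0.076 20; -0.01 0.018 0 0 0 -0.076 20"}}

```text
time_s: 11.88
eef_pos: [598.3, 83.2, 60.8]
ee_rot: [0.001, 0.968, 0.252, 0.0]
force: [3.6, -8.3, -5.8]
grip_width: 0.196
grip_force: 4.1
```

```bash
python3 gen.py 0 2 .05 20
```

```text
t 11.88 pos [598.3  83.2  60.8] yaw_y -1.061 tilt [ 0.001 -0.002] j6 1.01 w 0.20 r 34.3 ang -2.625 F [ 3.57 -8.34 -5.82] resist 9.02 radial 1.01
-0.008 0.015 0 0 0 -0.064 20; -0.006 0.016 0 0 0 -0.064 20
{'x': np.float64(596.5), 'y': np.float64(87.6), 'z': 61, 'yaw': -1.165, 'phi': -2.765}
```

Emit:
{"api": "drive_tool", "payload": {"commands": "-0.008 0.015 0 0 0 -0.064 20; -0.006 0.016 0 0 0 -0.064 20"}}

```text
time_s: 12.05
eef_pos: [596.7, 86.1, 60.7]
ee_rot: [0.001, 0.979, 0.204, -0.0]
force: [2.2, -8.9, -6.4]
grip_width: 0.2
grip_force: 4.3
```

```bash
python3 gen.py 0 2 -.05 30
```

```text
t 12.05 pos [596.7  86.1  60.7] yaw_y -1.161 tilt [ 0.001 -0.003] j6 1.11 w 0.20 r 34.3 ang -2.723 F [ 2.19 -8.85 -6.36] resist 8.98 radial 1.60
0.006 -0.016 0 0 0 0.064 30; 0.008 -0.015 0 0 0 0.064 30
{'x': np.float64(597.9), 'y': np.float64(84.5), 'z': 61, 'yaw': -1.064, 'phi': -2.665}
```

```bash
echo '{"x":596.5,"y":87.6,"z":61,"yaw":-1.165,"phi":-2.765}'>cmd.json; python3 gen.py 0 2 .05 20;  python3 gen.py 0 3 -.05 35
```

```text
t 12.05 pos [596.7  86.1  60.7] yaw_y -1.161 tilt [ 0.001 -0.003] j6 1.11 w 0.20 r 34.3 ang -2.723 F [ 2.19 -8.85 -6.36] resist 8.98 radial 1.60
-0.006 0.016 0 0 0 -0.064 20; -0.005 0.016 0 0 0 -0.064 20
{'x': np.float64(595.4), 'y': np.float64(90.8), 'z': 61, 'yaw': -1.266, 'phi': -2.865}
t 12.05 pos [596.7  86.1  60.7] yaw_y -1.161 tilt [ 0.001 -0.003] j6 1.11 w 0.20 r 34.3 ang -2.723 F [ 2.19 -8.85 -6.36] resist 8.98 radial 1.60
0.005 -0.016 0 0 0 0.064 35; 0.006 -0.016 0 0 0 0.064 35; 0.006 -0.016 0 0 0 0.064 35
{'x': np.float64(597.1), 'y': np.float64(86.0), 'z': 61, 'yaw': -1.115, 'phi': -2.715}
```

Emit:
{"api": "drive_tool", "payload": {"commands": "-0.006 0.016 0 0 0 -0.064 20; -0.005 0.016 0 0 0 -0.064 20"}}

```text
time_s: 12.22
eef_pos: [595.5, 89.2, 60.6]
ee_rot: [0.001, 0.988, 0.154, -0.0]
force: [1.9, -9.4, -6.7]
grip_width: 0.203
grip_force: 4.7
```

Emit:
{"api": "drive_tool", "payload": {"commands": "0.005 -0.016 0 0 0 0.064 35; 0.006 -0.016 0 0 0 0.064 35; 0.006 -0.016 0 0 0 0.064 35;0 0 0.2 0 0 0 40;0 0 0.2 0 0 0 40;-0.05 -0.0485 0 0 0 0.15 40;-0.05 -0.0485 0 0 0 0.15 40;-0.05 -0.0485 0 0 0 0.15 40;-0.05 -0.0485 0 0 0 0.15 40;-0.05 -0.0485 0 0 0 0.15 40;-0.05 -0.0485 0 0 0 0.15 40;-0.05 -0.0485 0 0 0 0.15 40;-0.05 -0.0485 0 0 0 0.15 40;-0.05 -0.0485 0 0 0 0.15 40;-0.05 -0.0485 0 0 0 0.15 40;-0.05 -0.0485 0 0 0 0.15 40;-0.05 -0.0485 0 0 0 0.15 40;-0.05 -0.0485 0 0 0 0.15 40;-0.05 -0.0485 0 0 0 0.15 40"}}

```text
time_s: 13.8
eef_pos: [527.1, 17.9, 101.4]
ee_rot: [0.001, 0.49, 0.872, 0.0]
force: [-0.0, -0.2, -0.0]
grip_width: 0.397
grip_force: 0.0
```

Emit:
{"api": "drive_tool", "payload": {"commands": "0 0 0 0 0 0.15 40;0 0 0 0 0 0.15 40;0 0 0 0 0 0.15 40;0 0 0 0 0 0.15 40;0 0 0 0 0 0.15 40;0 0 0 0 0 0.15 40;0 0 0 0 0 0.15 40;0 0 0 0 0 0.15 40;0 0 0 0 0 0 40;0 0 0 0 0 0 40"}}

```text
time_s: 14.63
eef_pos: [527.2, 18.1, 101.3]
ee_rot: [0.0, 0.045, 0.999, -0.0]
force: [0.4, 0.4, -0.8]
grip_width: 0.397
grip_force: 0.0
```

```bash
python3 - <<'E'
from h import *
import st; st.st(2); p=wrist(); fit(p,np.array([561,60.7]),-.255)
E
```

```text
t 14.63 pos [527.2  18.1 101.3] yaw_y 1.480 tilt [ 0.001 -0.   ] j6 -1.67 w 0.40 r 33.5 ang -0.095 F [ 0.37  0.38 -0.84] resist 0.41 radial 0.33
nut 0 [628.1 100. ] score 0.56 ang 4.08 knob 608.0 72.6 next 1.35
nut 1 [600.3  -6.4] score 0.64 ang 0.33 knob 632.5 4.6 next 0.27
nut 2 [493.9  21.4] score 0.80 ang 6.18 knob 527.7 17.8 next 6.21
nut 3 [521.7 127.8] score 0.86 ang 1.65 knob 519.0 161.7 next 1.71
```

Emit:
{"api": "drive_tool", "payload": {"commands": "0 0 -0.07 0 0 0 40;0 0 -0.07 0 0 0 40;0 0 -0.07 0 0 0 40;0 0 -0.07 0 0 0 40;0 0 -0.06 0 0 0 40;0 0 -0.06 0 0 0 40;0 0 0 0 0 0 20;0 0 0 0 0 0 20;0 0 0 0 0 0 20"}}

```text
time_s: 15.43
eef_pos: [527.3, 18.1, 61.2]
ee_rot: [0.0, 0.044, 0.999, -0.0]
force: [1.2, 0.7, -0.2]
grip_width: 0.2
grip_force: 0.0
```

```bash
echo '{"x":527.1,"y":18.1,"z":61,"yaw":1.477,"phi":-0.1}'>cmd.json; python3 gen.py 2 20 .0785 20; python3 gen.py 2 6 .0785 20
```

```text
t 15.43 pos [527.3  18.1  61.2] yaw_y 1.482 tilt [ 0. -0.] j6 -1.67 w 0.20 r 33.6 ang -0.096 F [ 1.2  0.7 -0.2] resist 0.81 radial 1.12
0.003 -0.028 0 0 0 -0.1 20; -0.006 -0.026 0 0 0 -0.1 20; -0.008 -0.026 0 0 0 -0.1 20; -0.01 -0.025 0 0 0 -0.1 20; -0.011 -0.024 0 0 0 -0.1 20; -0.014 -0.023 0 0 0 -0.1 20; -0.015 -0.022 0 0 0 -0.1 20; -0.017 -0.02 0 0 0 -0.1 20; -0.019 -0.019 0 0 0 -0.1 20; -0.02 -0.018 0 0 0 -0.1 20; -0.021 -0.016 0 0 0 -0.1 20; -0.022 -0.015 0 0 0 -0.1 20; -0.024 -0.012 0 0 0 -0.1 20; -0.024 -0.011 0 0 0 -0.1 20; -0.026 -0.008 0 0 0 -0.1 20; -0.026 -0.007 0 0 0 -0.1 20; -0.026 -0.005 0 0 0 -0.1 20; -0.026 -0.002 0 0 0 -0.1 20; -0.027 -0.001 0 0 0 -0.1 20; -0.027 0.002 0 0 0 -0.1 20
{'x': np.float64(490.5), 'y': np.float64(-12.5), 'z': 61, 'yaw': -0.094, 'phi': -1.67}
t 15.43 pos [527.3  18.1  61.2] yaw_y 1.482 tilt [ 0. -0.] j6 -1.67 w 0.20 r 33.6 ang -0.096 F [ 1.2  0.7 -0.2] resist 0.81 radial 1.12
-0.026 0.003 0 0 0 -0.1 20; -0.026 0.006 0 0 0 -0.1 20; -0.026 0.008 0 0 0 -0.1 20; -0.025 0.01 0 0 0 -0.1 20; -0.024 0.011 0 0 0 -0.1 20; -0.023 0.014 0 0 0 -0.1 20
{'x': np.float64(475.5), 'y': np.float64(-7.3), 'z': 61, 'yaw': -0.565, 'phi': -2.141}
```

Emit:
{"api": "drive_tool", "payload": {"commands": "0.003 -0.028 0 0 0 -0.1 20; -0.006 -0.026 0 0 0 -0.1 20; -0.008 -0.026 0 0 0 -0.1 20; -0.01 -0.025 0 0 0 -0.1 20; -0.011 -0.024 0 0 0 -0.1 20; -0.014 -0.023 0 0 0 -0.1 20; -0.015 -0.022 0 0 0 -0.1 20; -0.017 -0.02 0 0 0 -0.1 20; -0.019 -0.019 0 0 0 -0.1 20; -0.02 -0.018 0 0 0 -0.1 20; -0.021 -0.016 0 0 0 -0.1 20; -0.022 -0.015 0 0 0 -0.1 20; -0.024 -0.012 0 0 0 -0.1 20; -0.024 -0.011 0 0 0 -0.1 20; -0.026 -0.008 0 0 0 -0.1 20; -0.026 -0.007 0 0 0 -0.1 20; -0.026 -0.005 0 0 0 -0.1 20; -0.026 -0.002 0 0 0 -0.1 20; -0.027 -0.001 0 0 0 -0.1 20; -0.027 0.002 0 0 0 -0.1 20"}}

```text
time_s: 17.1
eef_pos: [491.1, -12.7, 61.5]
ee_rot: [0.001, 0.739, 0.674, 0.001]
force: [2.0, -1.5, -1.8]
grip_width: 0.2
grip_force: 1.3
```

Emit:
{"api": "drive_tool", "payload": {"commands": "-0.026 0.003 0 0 0 -0.1 20; -0.026 0.006 0 0 0 -0.1 20; -0.026 0.008 0 0 0 -0.1 20; -0.025 0.01 0 0 0 -0.1 20; -0.024 0.011 0 0 0 -0.1 20; -0.023 0.014 0 0 0 -0.1 20"}}

```text
time_s: 17.6
eef_pos: [476.1, -7.7, 61.5]
ee_rot: [0.001, 0.876, 0.482, 0.001]
force: [2.1, -1.8, -2.3]
grip_width: 0.198
grip_force: 1.4
```

```bash
python3 gen.py 2 3 .06 20;python3 gen.py 2 3 .06 20;python3 gen.py 2 3 .06 20;python3 gen.py 2 3 .06 20;python3 gen.py 2 3 .06 20
```

```text
t 17.60 pos [476.1  -7.7  61.5] yaw_y -0.564 tilt [ 0.002 -0.001] j6 0.30 w 0.20 r 34.0 ang -2.122 F [ 2.13 -1.76 -2.29] resist 2.74 radial 0.39
-0.016 0.011 0 0 0 -0.076 20; -0.016 0.013 0 0 0 -0.076 20; -0.016 0.013 0 0 0 -0.076 20
{'x': np.float64(470.7), 'y': np.float64(-3.6), 'z': 61, 'yaw': -0.744, 'phi': -2.321}
t 17.60 pos [476.1  -7.7  61.5] yaw_y -0.564 tilt [ 0.002 -0.001] j6 0.30 w 0.20 r 34.0 ang -2.122 F [ 2.13 -1.76 -2.29] resist 2.74 radial 0.39
-0.014 0.015 0 0 0 -0.076 20; -0.014 0.015 0 0 0 -0.076 20; -0.013 0.016 0 0 0 -0.076 20
{'x': np.float64(466.6), 'y': np.float64(1.0), 'z': 61, 'yaw': -0.923, 'phi': -2.501}
t 17.60 pos [476.1  -7.7  61.5] yaw_y -0.564 tilt [ 0.002 -0.001] j6 0.30 w 0.20 r 34.0 ang -2.122 F [ 2.13 -1.76 -2.29] resist 2.74 radial 0.39
-0.011 0.017 0 0 0 -0.076 20; -0.011 0.017 0 0 0 -0.076 20; -0.01 0.018 0 0 0 -0.076 20
{'x': np.float64(463.4), 'y': np.float64(6.2), 'z': 61, 'yaw': -1.102, 'phi': -2.681}
t 17.60 pos [476.1  -7.7  61.5] yaw_y -0.564 tilt [ 0.002 -0.001] j6 0.30 w 0.20 r 34.0 ang -2.122 F [ 2.13 -1.76 -2.29] resist 2.74 radial 0.39
-0.008 0.018 0 0 0 -0.076 20; -0.007 0.019 0 0 0 -0.076 20; -0.007 0.02 0 0 0 -0.076 20
{'x': np.float64(461.2), 'y': np.float64(11.9), 'z': 61, 'yaw': -1.281, 'phi': -2.861}
t 17.60 pos [476.1  -7.7  61.5] yaw_y -0.564 tilt [ 0.002 -0.001] j6 0.30 w 0.20 r 34.0 ang -2.122 F [ 2.13 -1.76 -2.29] resist 2.74 radial 0.39
-0.005 0.02 0 0 0 -0.076 20; -0.004 0.02 0 0 0 -0.076 20; -0.002 0.02 0 0 0 -0.076 20
{'x': np.float64(460.1), 'y': np.float64(17.9), 'z': 61, 'yaw': -1.46, 'phi': -3.041}
```

Emit:
{"api": "drive_tool", "payload": {"commands": "-0.016 0.011 0 0 0 -0.076 20; -0.016 0.013 0 0 0 -0.076 20; -0.016 0.013 0 0 0 -0.076 20"}}

```text
time_s: 17.85
eef_pos: [471.2, -4.0, 61.5]
ee_rot: [0.001, 0.915, 0.403, 0.001]
force: [1.6, -3.2, -1.4]
grip_width: 0.2
grip_force: 1.4
```

Emit:
{"api": "drive_tool", "payload": {"commands": "-0.014 0.015 0 0 0 -0.076 20; -0.014 0.015 0 0 0 -0.076 20; -0.013 0.016 0 0 0 -0.076 20"}}

```text
time_s: 18.1
eef_pos: [467.0, 0.6, 61.4]
ee_rot: [0.001, 0.948, 0.319, 0.001]
force: [0.6, -2.2, -2.5]
grip_width: 0.197
grip_force: 1.5
```

Emit:
{"api": "drive_tool", "payload": {"commands": "-0.011 0.017 0 0 0 -0.076 20; -0.011 0.017 0 0 0 -0.076 20; -0.01 0.018 0 0 0 -0.076 20"}}

```text
time_s: 18.35
eef_pos: [463.8, 5.8, 61.3]
ee_rot: [0.001, 0.972, 0.233, 0.0]
force: [0.5, -3.0, -3.0]
grip_width: 0.2
grip_force: 1.7
```

Emit:
{"api": "drive_tool", "payload": {"commands": "-0.008 0.018 0 0 0 -0.076 20; -0.007 0.019 0 0 0 -0.076 20; -0.007 0.02 0 0 0 -0.076 20"}}

```text
time_s: 18.6
eef_pos: [461.5, 11.5, 61.3]
ee_rot: [0.001, 0.989, 0.145, 0.0]
force: [0.4, -3.8, -2.3]
grip_width: 0.2
grip_force: 2.0
```

Emit:
{"api": "drive_tool", "payload": {"commands": "-0.005 0.02 0 0 0 -0.076 20; -0.004 0.02 0 0 0 -0.076 20; -0.002 0.02 0 0 0 -0.076 20"}}

```text
time_s: 18.85
eef_pos: [460.2, 17.5, 61.1]
ee_rot: [0.001, 0.998, 0.056, 0.0]
force: [0.5, -4.8, -2.8]
grip_width: 0.2
grip_force: 2.3
```

```bash
for i in 1 2 3 4; do python3 gen.py 2 2 .06 20|tail -2; done
```

```text
-0.002 0.02 0 0 0 -0.076 20; 0 0.021 0 0 0 -0.076 20
{'x': np.float64(459.9), 'y': np.float64(22.0), 'z': 61, 'yaw': -1.58, 'phi': -3.161}
0.001 0.02 0 0 0 -0.076 20; 0.002 0.02 0 0 0 -0.076 20
{'x': np.float64(460.2), 'y': np.float64(26.0), 'z': 61, 'yaw': -1.699, 'phi': -3.281}
0.004 0.02 0 0 0 -0.076 20; 0.004 0.02 0 0 0 -0.076 20
{'x': np.float64(461.0), 'y': np.float64(30.0), 'z': 61, 'yaw': -1.819, 'phi': -3.401}
0.006 0.02 0 0 0 -0.076 20; 0.007 0.019 0 0 0 -0.076 20
{'x': np.float64(462.3), 'y': np.float64(33.9), 'z': 61, 'yaw': -1.938, 'phi': -3.521}
```

Emit:
{"api": "drive_tool", "payload": {"commands": "-0.002 0.02 0 0 0 -0.076 20; 0 0.021 0 0 0 -0.076 20;0.001 0.02 0 0 0 -0.076 20; 0.002 0.02 0 0 0 -0.076 20"}}

```text
time_s: 19.18
eef_pos: [460.2, 25.4, 61.0]
ee_rot: [0.001, 0.998, -0.063, 0.0]
force: [-0.1, -6.5, -5.3]
grip_width: 0.203
grip_force: 2.9
```

Emit:
{"api": "drive_tool", "payload": {"commands": "0.004 0.02 0 0 0 -0.076 20; 0.004 0.02 0 0 0 -0.076 20"}}

```text
time_s: 19.35
eef_pos: [460.9, 29.4, 60.9]
ee_rot: [0.001, 0.992, -0.122, -0.0]
force: [-0.6, -6.6, -5.8]
grip_width: 0.195
grip_force: 3.3
```

Emit:
{"api": "drive_tool", "payload": {"commands": "0.006 0.02 0 0 0 -0.076 20; 0.007 0.019 0 0 0 -0.076 20"}}

```text
time_s: 19.52
eef_pos: [462.0, 33.2, 60.8]
ee_rot: [0.001, 0.983, -0.181, -0.0]
force: [-0.3, -7.8, -5.8]
grip_width: 0.202
grip_force: 3.6
```

```bash
for i in 1 2 3 4; do python3 gen.py 2 2 .06 20|tail -2; done
```

```text
0.008 0.019 0 0 0 -0.076 20; 0.01 0.018 0 0 0 -0.076 20
{'x': np.float64(464.1), 'y': np.float64(37.6), 'z': 61, 'yaw': -2.057, 'phi': -3.641}
0.01 0.017 0 0 0 -0.076 20; 0.011 0.017 0 0 0 -0.076 20
{'x': np.float64(466.2), 'y': np.float64(41.0), 'z': 61, 'yaw': -2.177, 'phi': -3.761}
0.012 0.017 0 0 0 -0.076 20; 0.014 0.015 0 0 0 -0.076 20
{'x': np.float64(468.8), 'y': np.float64(44.2), 'z': 61, 'yaw': -2.296, 'phi': -3.881}
0.014 0.015 0 0 0 -0.076 20; 0.015 0.014 0 0 0 -0.076 20
{'x': np.float64(471.7), 'y': np.float64(47.1), 'z': 61, 'yaw': -2.415, 'phi': -4.001}
```

Emit:
{"api": "drive_tool", "payload": {"commands": "0.008 0.019 0 0 0 -0.076 20; 0.01 0.018 0 0 0 -0.076 20"}}

```text
time_s: 19.68
eef_pos: [463.6, 36.8, 60.8]
ee_rot: [0.001, 0.971, -0.24, -0.0]
force: [-2.4, -8.0, -6.2]
grip_width: 0.196
grip_force: 4.0
```

Emit:
{"api": "drive_tool", "payload": {"commands": "0.01 0.017 0 0 0 -0.076 20; 0.011 0.017 0 0 0 -0.076 20"}}

```text
time_s: 19.85
eef_pos: [465.6, 40.1, 60.6]
ee_rot: [0.001, 0.955, -0.297, -0.001]
force: [-1.4, -8.8, -6.8]
grip_width: 0.197
grip_force: 4.2
```

Emit:
{"api": "drive_tool", "payload": {"commands": "0.012 0.017 0 0 0 -0.076 20; 0.014 0.015 0 0 0 -0.076 20"}}

```text
time_s: 20.02
eef_pos: [468.0, 43.3, 60.6]
ee_rot: [0.001, 0.935, -0.353, -0.001]
force: [-4.0, -9.6, -5.4]
grip_width: 0.2
grip_force: 4.6
```

```bash
echo '{"x":468.8,"y":44.2,"z":61,"yaw":-2.296,"phi":-3.881}'>cmd.json; python3 gen.py 2 3 -.05 35
```

```text
t 20.02 pos [468.   43.3  60.6] yaw_y -2.293 tilt [-0.002 -0.002] j6 2.14 w 0.20 r 34.0 ang 2.438 F [-3.99 -9.65 -5.38] resist 9.94 radial -3.19
-0.011 -0.013 0 0 0 0.064 35; -0.011 -0.013 0 0 0 0.064 35; -0.01 -0.014 0 0 0 0.064 35
{'x': np.float64(465.6), 'y': np.float64(40.2), 'z': 61, 'yaw': -2.145, 'phi': -3.731}
```

Emit:
{"api": "drive_tool", "payload": {"commands": "-0.011 -0.013 0 0 0 0.064 35; -0.011 -0.013 0 0 0 0.064 35; -0.01 -0.014 0 0 0 0.064 35;0 0 0.2 0 0 0 40;0 0 0.2 0 0 0 40;0.0675 -0.0354 0 0 0 0.151 40;0.0675 -0.0354 0 0 0 0.151 40;0.0675 -0.0354 0 0 0 0.151 40;0.0675 -0.0354 0 0 0 0.151 40;0.0675 -0.0354 0 0 0 0.151 40;0.0675 -0.0354 0 0 0 0.151 40;0.0675 -0.0354 0 0 0 0.151 40;0.0675 -0.0354 0 0 0 0.151 40;0.0675 -0.0354 0 0 0 0.151 40;0.0675 -0.0354 0 0 0 0.151 40;0.0675 -0.0354 0 0 0 0.151 40;0.0675 -0.0354 0 0 0 0.151 40;0.0675 -0.0354 0 0 0 0.151 40;0.0675 -0.0354 0 0 0 0.151 40;0.0675 -0.0354 0 0 0 0.151 40"}}

```text
time_s: 21.68
eef_pos: [567.4, -13.1, 101.4]
ee_rot: [0.0, 0.821, 0.571, 0.0]
force: [-0.1, -0.8, 0.4]
grip_width: 0.402
grip_force: 0.0
```

Emit:
{"api": "drive_tool", "payload": {"commands": "0 0 0 0 0 0.151 40;0 0 0 0 0 0.151 40;0 0 0 0 0 0.151 40;0 0 0 0 0 0.151 40;0 0 0 0 0 0.151 40;0 0 0 0 0 0.151 40;0 0 0 0 0 0.151 40;0 0 0 0 0 0.151 40;0 0 0 0 0 0.151 40;0 0 0 0 0 0.151 40;0 0 0 0 0 0.151 40;0 0 0 0 0 0.151 40;0 0 0 0 0 0.151 40;0 0 0 0 0 0.151 40;0 0 0 0 0 0.151 40;0 0 0 0 0 0.151 40;0 0 0 0 0 0.151 40;0 0 0 0 0 0.151 40;0 0 0 0 0 0 40;0 0 0 0 0 0 40"}}

```text
time_s: 23.35
eef_pos: [567.0, -12.9, 101.3]
ee_rot: [0.0, -0.099, 0.995, -0.0]
force: [-0.9, -0.7, 0.7]
grip_width: 0.402
grip_force: 0.0
```

```bash
python3 - <<'E' 2>/dev/null
from h import *
import st; st.st(1); p=wrist(); fit(p,np.array([561,60.7]),-.255)
E
echo '{"x":566.8,"y":-12.9,"z":61,"yaw":1.769,"phi":3.33}'>cmd.json; python3 gen.py 1 20 .0785 20|tail -2; python3 gen.py 1 6 .0785 20|tail -2;  for i in 1 2 3 4 5 6 7; do python3 gen.py 1 3 .06 20|tail -2; done
```

```text
t 23.35 pos [567.  -12.9 101.3] yaw_y 1.770 tilt [ 0.001 -0.   ] j6 -2.00 w 0.40 r 34.0 ang -2.949 F [-0.91 -0.75  0.69] resist 0.56 radial 1.04
nut 0 [628.1 100. ] score 0.57 ang 1.20 knob 640.4 131.7 next 0.24
nut 1 [600.3  -6.4] score 0.80 ang 3.36 knob 567.2 -13.8 next 3.30
nut 2 [493.9  21.4] score 0.74 ang 2.52 knob 466.3 41.2 next 2.58
nut 3 [521.7 127.8] score 0.83 ang 1.68 knob 517.9 161.6 next 1.62
-0.002 0.028 0 0 0 -0.1 20; -0.002 0.026 0 0 0 -0.1 20; 0 0.027 0 0 0 -0.1 20; 0.003 0.027 0 0 0 -0.1 20; 0.004 0.026 0 0 0 -0.1 20; 0.006 0.026 0 0 0 -0.1 20; 0.009 0.025 0 0 0 -0.1 20; 0.01 0.025 0 0 0 -0.1 20; 0.013 0.023 0 0 0 -0.1 20; 0.014 0.023 0 0 0 -0.1 20; 0.016 0.021 0 0 0 -0.1 20; 0.017 0.021 0 0 0 -0.1 20; 0.019 0.018 0 0 0 -0.1 20; 0.02 0.018 0 0 0 -0.1 20; 0.022 0.015 0 0 0 -0.1 20; 0.023 0.014 0 0 0 -0.1 20; 0.024 0.012 0 0 0 -0.1 20; 0.025 0.01 0 0 0 -0.1 20; 0.025 0.008 0 0 0 -0.1 20; 0.026 0.006 0 0 0 -0.1 20
{'x': np.float64(594.0), 'y': np.float64(27.0), 'z': 61, 'yaw': 0.198, 'phi': 1.76}
0.026 0.004 0 0 0 -0.1 20; 0.027 0.002 0 0 0 -0.1 20; 0.027 -0 0 0 0 -
[... 695 characters left out ...]
.749}
0.013 -0.016 0 0 0 -0.076 20; 0.013 -0.016 0 0 0 -0.076 20; 0.011 -0.017 0 0 0 -0.076 20
{'x': np.float64(629.0), 'y': np.float64(11.9), 'z': 61, 'yaw': -0.989, 'phi': 0.569}
0.011 -0.017 0 0 0 -0.076 20; 0.009 -0.018 0 0 0 -0.076 20; 0.009 -0.019 0 0 0 -0.076 20
{'x': np.float64(631.9), 'y': np.float64(6.5), 'z': 61, 'yaw': -1.168, 'phi': 0.389}
0.007 -0.019 0 0 0 -0.076 20; 0.006 -0.02 0 0 0 -0.076 20; 0.005 -0.019 0 0 0 -0.076 20
{'x': np.float64(633.7), 'y': np.float64(0.7), 'z': 61, 'yaw': -1.347, 'phi': 0.209}
0.003 -0.021 0 0 0 -0.076 20; 0.003 -0.02 0 0 0 -0.076 20; 0.001 -0.02 0 0 0 -0.076 20
{'x': np.float64(634.4), 'y': np.float64(-5.4), 'z': 61, 'yaw': -1.527, 'phi': 0.029}
```

Emit:
{"api": "drive_tool", "payload": {"commands": "0 0 -0.07 0 0 0 40;0 0 -0.07 0 0 0 40;0 0 -0.07 0 0 0 40;0 0 -0.07 0 0 0 40;0 0 -0.06 0 0 0 40;0 0 -0.06 0 0 0 40;0 0 0 0 0 0 20;0 0 0 0 0 0 20;0 0 0 0 0 0 20"}}

```text
time_s: 24.15
eef_pos: [567.0, -12.9, 61.2]
ee_rot: [0.0, -0.101, 0.995, -0.0]
force: [0.7, 0.2, 0.6]
grip_width: 0.199
grip_force: 0.0
```

Emit:
{"api": "drive_tool", "payload": {"commands": "-0.002 0.028 0 0 0 -0.1 20; -0.002 0.026 0 0 0 -0.1 20; 0 0.027 0 0 0 -0.1 20; 0.003 0.027 0 0 0 -0.1 20; 0.004 0.026 0 0 0 -0.1 20; 0.006 0.026 0 0 0 -0.1 20; 0.009 0.025 0 0 0 -0.1 20; 0.01 0.025 0 0 0 -0.1 20; 0.013 0.023 0 0 0 -0.1 20; 0.014 0.023 0 0 0 -0.1 20; 0.016 0.021 0 0 0 -0.1 20; 0.017 0.021 0 0 0 -0.1 20; 0.019 0.018 0 0 0 -0.1 20; 0.02 0.018 0 0 0 -0.1 20; 0.022 0.015 0 0 0 -0.1 20; 0.023 0.014 0 0 0 -0.1 20; 0.024 0.012 0 0 0 -0.1 20; 0.025 0.01 0 0 0 -0.1 20; 0.025 0.008 0 0 0 -0.1 20; 0.026 0.006 0 0 0 -0.1 20"}}

```text
time_s: 25.82
eef_pos: [593.7, 27.0, 60.9]
ee_rot: [-0.0, 0.633, 0.774, -0.0]
force: [-1.9, -1.5, -1.6]
grip_width: 0.196
grip_force: 1.1
```

Emit:
{"api": "drive_tool", "payload": {"commands": "0.026 0.004 0 0 0 -0.1 20; 0.027 0.002 0 0 0 -0.1 20; 0.027 0 0 0 0 -0.1 20; 0.026 -0.003 0 0 0 -0.1 20; 0.027 -0.004 0 0 0 -0.1 20; 0.026 -0.006 0 0 0 -0.1 20"}}

```text
time_s: 26.32
eef_pos: [609.5, 26.4, 60.9]
ee_rot: [-0.0, 0.797, 0.605, -0.001]
force: [-1.7, -1.2, -1.3]
grip_width: 0.203
grip_force: 1.1
```

Emit:
{"api": "drive_tool", "payload": {"commands": "0.019 -0.007 0 0 0 -0.076 20; 0.019 -0.007 0 0 0 -0.076 20; 0.018 -0.009 0 0 0 -0.076 20"}}

```text
time_s: 26.57
eef_pos: [615.1, 24.2, 60.8]
ee_rot: [-0.001, 0.847, 0.531, -0.001]
force: [-3.3, 1.3, -2.3]
grip_width: 0.199
grip_force: 1.1
```

Emit:
{"api": "drive_tool", "payload": {"commands": "0.018 -0.009 0 0 0 -0.076 20; 0.018 -0.011 0 0 0 -0.076 20; 0.017 -0.012 0 0 0 -0.076 20"}}

```text
time_s: 26.82
eef_pos: [620.4, 21.0, 60.9]
ee_rot: [-0.0, 0.891, 0.453, -0.001]
force: [-2.9, 0.8, -1.9]
grip_width: 0.204
grip_force: 1.1
```

Emit:
{"api": "drive_tool", "payload": {"commands": "0.016 -0.012 0 0 0 -0.076 20; 0.015 -0.014 0 0 0 -0.076 20; 0.014 -0.014 0 0 0 -0.076 20"}}

```text
time_s: 27.07
eef_pos: [624.9, 17.1, 60.8]
ee_rot: [-0.0, 0.928, 0.372, -0.001]
force: [-1.9, 1.6, -2.4]
grip_width: 0.2
grip_force: 1.0
```

Emit:
{"api": "drive_tool", "payload": {"commands": "0.013 -0.016 0 0 0 -0.076 20; 0.013 -0.016 0 0 0 -0.076 20; 0.011 -0.017 0 0 0 -0.076 20"}}

```text
time_s: 27.32
eef_pos: [628.7, 12.3, 60.9]
ee_rot: [-0.0, 0.958, 0.287, -0.0]
force: [-2.4, 1.0, -1.6]
grip_width: 0.203
grip_force: 1.1
```

Emit:
{"api": "drive_tool", "payload": {"commands": "0.011 -0.017 0 0 0 -0.076 20; 0.009 -0.018 0 0 0 -0.076 20; 0.009 -0.019 0 0 0 -0.076 20"}}

```text
time_s: 27.57
eef_pos: [631.6, 6.9, 60.9]
ee_rot: [-0.0, 0.98, 0.201, -0.0]
force: [-0.7, 1.9, -1.2]
grip_width: 0.196
grip_force: 1.2
```

Emit:
{"api": "drive_tool", "payload": {"commands": "0.007 -0.019 0 0 0 -0.076 20; 0.006 -0.02 0 0 0 -0.076 20; 0.005 -0.019 0 0 0 -0.076 20"}}

```text
time_s: 27.82
eef_pos: [633.3, 1.3, 60.7]
ee_rot: [-0.001, 0.994, 0.112, -0.001]
force: [-1.3, 2.2, -2.8]
grip_width: 0.2
grip_force: 1.6
```

```bash
for i in 1 2 3 4 5 6 7; do python3 gen.py 1 2 .06 20|tail -2; done
```

```text
-0 -0.021 0 0 0 -0.076 20; -0.001 -0.02 0 0 0 -0.076 20
{'x': np.float64(634.3), 'y': np.float64(-9.5), 'z': 61, 'yaw': -1.646, 'phi': -0.091}
-0.003 -0.02 0 0 0 -0.076 20; -0.004 -0.02 0 0 0 -0.076 20
{'x': np.float64(633.6), 'y': np.float64(-13.5), 'z': 61, 'yaw': -1.765, 'phi': -0.211}
-0.004 -0.02 0 0 0 -0.076 20; -0.006 -0.019 0 0 0 -0.076 20
{'x': np.float64(632.6), 'y': np.float64(-17.4), 'z': 61, 'yaw': -1.885, 'phi': -0.331}
-0.008 -0.02 0 0 0 -0.076 20; -0.008 -0.018 0 0 0 -0.076 20
{'x': np.float64(631.0), 'y': np.float64(-21.2), 'z': 61, 'yaw': -2.004, 'phi': -0.451}
-0.009 -0.018 0 0 0 -0.076 20; -0.011 -0.018 0 0 0 -0.076 20
{'x': np.float64(629.0), 'y': np.float64(-24.8), 'z': 61, 'yaw': -2.123, 'phi': -0.571}
-0.011 -0.017 0 0 0 -0.076 20; -0.013 -0.016 0 0 0 -0.076 20
{'x': np.float64(626.6), 'y': np.float64(-28.1), 'z': 61, 'yaw': -2.243, 'phi': -0.691}
-0.013 -0.015 0 0 0 -0.076 20; -0.015 -0.014 0 0 0 -0.076 20
{'x': np.float64(623.8), 'y': np.float64(-31.0), 'z': 61, 'yaw': -2.362, 'phi': -0.811}
```

Bite is starting. I run the remaining printed batch (phi to 0.029), then continue.

Emit:
{"api": "drive_tool", "payload": {"commands": "0.003 -0.021 0 0 0 -0.076 20; 0.003 -0.02 0 0 0 -0.076 20; 0.001 -0.02 0 0 0 -0.076 20"}}

```text
time_s: 28.07
eef_pos: [633.9, -4.5, 60.6]
ee_rot: [-0.001, 1.0, 0.023, -0.001]
force: [-1.6, 4.3, -3.1]
grip_width: 0.202
grip_force: 2.3
```

Emit:
{"api": "drive_tool", "payload": {"commands": "0 -0.021 0 0 0 -0.076 20; -0.001 -0.02 0 0 0 -0.076 20"}}

```text
time_s: 28.23
eef_pos: [633.8, -8.3, 60.5]
ee_rot: [-0.001, 0.999, -0.037, -0.001]
force: [-0.7, 6.2, -3.7]
grip_width: 0.201
grip_force: 2.9
```

Emit:
{"api": "drive_tool", "payload": {"commands": "-0.003 -0.02 0 0 0 -0.076 20; -0.004 -0.02 0 0 0 -0.076 20"}}

```text
time_s: 28.4
eef_pos: [633.3, -12.1, 60.5]
ee_rot: [-0.001, 0.995, -0.096, -0.001]
force: [1.1, 6.3, -5.4]
grip_width: 0.206
grip_force: 3.4
```

Emit:
{"api": "drive_tool", "payload": {"commands": "-0.004 -0.02 0 0 0 -0.076 20; -0.006 -0.019 0 0 0 -0.076 20"}}

```text
time_s: 28.57
eef_pos: [632.3, -15.9, 60.4]
ee_rot: [-0.001, 0.988, -0.155, -0.001]
force: [1.9, 8.0, -5.6]
grip_width: 0.204
grip_force: 3.8
```

Emit:
{"api": "drive_tool", "payload": {"commands": "-0.008 -0.02 0 0 0 -0.076 20; -0.008 -0.018 0 0 0 -0.076 20"}}

```text
time_s: 28.73
eef_pos: [630.9, -19.5, 60.3]
ee_rot: [-0.001, 0.977, -0.214, -0.0]
force: [3.4, 7.4, -6.2]
grip_width: 0.203
grip_force: 4.3
```

```bash
echo '{"x":631.0,"y":-21.2,"z":61,"yaw":-2.004,"phi":-0.451}'>cmd.json; python3 gen.py 1 1 .06 20; python3 gen.py 1 3 -.05 35
```

```text
t 28.73 pos [630.9 -19.5  60.3] yaw_y -2.002 tilt [-0.     0.003] j6 1.78 w 0.20 r 33.2 ang -0.406 F [ 3.35  7.41 -6.22] resist 8.13 radial 0.16
-0.009 -0.018 0 0 0 -0.076 20
{'x': np.float64(630.1), 'y': np.float64(-23.0), 'z': 61, 'yaw': -2.064, 'phi': -0.511}
t 28.73 pos [630.9 -19.5  60.3] yaw_y -2.002 tilt [-0.     0.003] j6 1.78 w 0.20 r 33.2 ang -0.406 F [ 3.35  7.41 -6.22] resist 8.13 radial 0.16
0.008 0.015 0 0 0 0.064 35; 0.007 0.015 0 0 0 0.064 35; 0.006 0.016 0 0 0 0.064 35
{'x': np.float64(632.2), 'y': np.float64(-18.4), 'z': 61, 'yaw': -1.913, 'phi': -0.361}
```

Emit:
{"api": "drive_tool", "payload": {"commands": "-0.009 -0.018 0 0 0 -0.076 20;-0.01 -0.018 0 0 0 -0.076 20"}}

```text
time_s: 28.9
eef_pos: [629.1, -23.0, 60.3]
ee_rot: [-0.001, 0.962, -0.272, -0.0]
force: [4.6, 8.9, -7.5]
grip_width: 0.199
grip_force: 4.7
```

Emit:
{"api": "drive_tool", "payload": {"commands": "0.009 0.015 0 0 0 0.064 35; 0.008 0.015 0 0 0 0.064 35; 0.008 0.016 0 0 0 0.064 35;0 0 0.2 0 0 0 40;0 0 0.2 0 0 0 40;-0.0755 0.1212 0 0 0 0.151 40;-0.0755 0.1212 0 0 0 0.151 40;-0.0755 0.1212 0 0 0 0.151 40;-0.0755 0.1212 0 0 0 0.151 40;-0.0755 0.1212 0 0 0 0.151 40;-0.0755 0.1212 0 0 0 0.151 40;-0.0755 0.1212 0 0 0 0.151 40;-0.0755 0.1212 0 0 0 0.151 40;-0.0755 0.1212 0 0 0 0.151 40;-0.0755 0.1212 0 0 0 0.151 40;-0.0755 0.1212 0 0 0 0.151 40;-0.0755 0.1212 0 0 0 0.151 40;-0.0755 0.1212 0 0 0 0.151 40;-0.0755 0.1212 0 0 0 0.151 40;-0.0755 0.1212 0 0 0 0.151 40"}}

```text
time_s: 30.57
eef_pos: [518.2, 162.2, 101.5]
ee_rot: [0.0, 0.769, 0.639, 0.0]
force: [0.8, 0.4, 0.5]
grip_width: 0.399
grip_force: 0.0
```

Emit:
{"api": "drive_tool", "payload": {"commands": "0 0 0 0 0 0.151 40;0 0 0 0 0 0.151 40;0 0 0 0 0 0.151 40;0 0 0 0 0 0.151 40;0 0 0 0 0 0.151 40;0 0 0 0 0 0.151 40;0 0 0 0 0 0.151 40;0 0 0 0 0 0.151 40;0 0 0 0 0 0.151 40;0 0 0 0 0 0.151 40;0 0 0 0 0 0.151 40;0 0 0 0 0 0.151 40;0 0 0 0 0 0.151 40;0 0 0 0 0 0.151 40;0 0 0 0 0 0.151 40;0 0 0 0 0 0.151 40;0 0 0 0 0 0.151 40;0 0 0 0 0 0.151 40;0 0 0 0 0 0.151 40;0 0 0 0 0 0.151 40"}}

```text
time_s: 32.23
eef_pos: [518.6, 161.7, 101.5]
ee_rot: [0.0, -0.304, 0.953, -0.0]
force: [-0.4, 0.4, 0.4]
grip_width: 0.398
grip_force: 0.0
```

Emit:
{"api": "drive_tool", "payload": {"commands": "0 0 0 0 0 0.151 40;0 0 0 0 0 0.151 40;0 0 0 0 0 0.151 40;0 0 0 0 0 0.151 40;0 0 0 0 0 0.151 40;0 0 0 0 0 0 40;0 0 0 0 0 0 40"}}

```text
time_s: 32.82
eef_pos: [518.6, 161.7, 101.4]
ee_rot: [0.0, -0.565, 0.825, -0.0]
force: [-0.8, 0.5, -0.2]
grip_width: 0.398
grip_force: 0.0
```

```bash
python3 - <<'E' 2>/dev/null
from h import *
import st; st.st(3); p=wrist(); fit(p,np.array([561,60.7]),-.255)
E
echo '{"x":518.35,"y":161.6,"z":61,"yaw":2.771,"phi":1.67}'>cmd.json; python3 gen.py 3 20 .0785 20|tail -2; python3 gen.py 3 6 .0785 20|tail -2;  for i in 1 2 3 4 5 6 7; do python3 gen.py 3 3 .06 20|tail -2; done
```

```text
t 32.82 pos [518.6 161.7 101.4] yaw_y 2.772 tilt [0.001 0.   ] j6 -2.69 w 0.40 r 34.0 ang 1.660 F [-0.78  0.54 -0.17] resist 0.73 radial 0.61
nut 0 [628.1 100. ] score 0.66 ang 3.54 knob 596.8 86.9 next 3.48
nut 1 [600.3  -6.4] score 0.11 ang 2.34 knob 576.7 18.0 next 2.37
nut 2 [493.9  21.4] score 0.00 ang 2.25 knob 472.5 47.8 next 2.34
nut 3 [521.7 127.8] score 0.85 ang 1.65 knob 519.0 161.7 next 1.62
0.025 0.002 0 0 0 -0.1 20; 0.027 -0.001 0 0 0 -0.1 20; 0.027 -0.002 0 0 0 -0.1 20; 0.026 -0.005 0 0 0 -0.1 20; 0.026 -0.007 0 0 0 -0.1 20; 0.025 -0.008 0 0 0 -0.1 20; 0.024 -0.011 0 0 0 -0.1 20; 0.024 -0.012 0 0 0 -0.1 20; 0.023 -0.015 0 0 0 -0.1 20; 0.021 -0.016 0 0 0 -0.1 20; 0.02 -0.018 0 0 0 -0.1 20; 0.018 -0.019 0 0 0 -0.1 20; 0.017 -0.02 0 0 0 -0.1 20; 0.016 -0.022 0 0 0 -0.1 20; 0.013 -0.023 0 0 0 -0.1 20; 0.012 -0.024 0 0 0 -0.1 20; 0.01 -0.025 0 0 0 -0.1 20; 0.007 -0.026 0 0 0 -0.1 20; 0.006 -0.026 0 0 0 -0.1 20; 0.004 -0.026 0 0 0 -0.1 20
{'x': np.float64(555.45), 'y': np.float64(131.2), 'z': 61, 'yaw': 1.2, 'phi': 0.1}
0.001 -0.027 0 0 0 -0.1 20; -0 -0.026 0 0 0 -0.1 20; -0
[... 750 characters left out ...]
12 0 0 0 -0.076 20; -0.017 -0.011 0 0 0 -0.076 20; -0.018 -0.01 0 0 0 -0.076 20
{'x': np.float64(537.25), 'y': np.float64(97.6), 'z': 61, 'yaw': 0.013, 'phi': -1.091}
-0.018 -0.008 0 0 0 -0.076 20; -0.019 -0.008 0 0 0 -0.076 20; -0.019 -0.007 0 0 0 -0.076 20
{'x': np.float64(531.65), 'y': np.float64(95.3), 'z': 61, 'yaw': -0.166, 'phi': -1.271}
-0.02 -0.005 0 0 0 -0.076 20; -0.02 -0.005 0 0 0 -0.076 20; -0.02 -0.003 0 0 0 -0.076 20
{'x': np.float64(525.65), 'y': np.float64(94.0), 'z': 61, 'yaw': -0.345, 'phi': -1.451}
-0.02 -0.001 0 0 0 -0.076 20; -0.021 -0.001 0 0 0 -0.076 20; -0.02 0.001 0 0 0 -0.076 20
{'x': np.float64(519.55), 'y': np.float64(93.9), 'z': 61, 'yaw': -0.525, 'phi': -1.631}
```

Emit:
{"api": "drive_tool", "payload": {"commands": "0 0 -0.07 0 0 0 40;0 0 -0.07 0 0 0 40;0 0 -0.07 0 0 0 40;0 0 -0.07 0 0 0 40;0 0 -0.06 0 0 0 40;0 0 -0.06 0 0 0 40;0 0 0 0 0 0 20;0 0 0 0 0 0 20;0 0 0 0 0 0 20"}}

```text
time_s: 33.62
eef_pos: [518.6, 161.7, 61.2]
ee_rot: [0.0, -0.567, 0.824, -0.0]
force: [-0.8, 0.8, -0.8]
grip_width: 0.202
grip_force: 0.0
```

Emit:
{"api": "drive_tool", "payload": {"commands": "0.025 0.002 0 0 0 0 20; 0.027 -0.001 0 0 0 0 20; 0.027 -0.002 0 0 0 0 20; 0.026 -0.005 0 0 0 0 20; 0.026 -0.007 0 0 0 0 20; 0.025 -0.008 0 0 0 0 20; 0.024 -0.011 0 0 0 -0.1 20; 0.024 -0.012 0 0 0 -0.1 20; 0.023 -0.015 0 0 0 -0.1 20; 0.021 -0.016 0 0 0 -0.1 20; 0.02 -0.018 0 0 0 -0.1 20; 0.018 -0.019 0 0 0 -0.1 20; 0.017 -0.02 0 0 0 -0.1 20; 0.016 -0.022 0 0 0 -0.1 20; 0.013 -0.023 0 0 0 -0.1 20; 0.012 -0.024 0 0 0 -0.1 20; 0.01 -0.025 0 0 0 -0.1 20; 0.007 -0.026 0 0 0 -0.1 20; 0.006 -0.026 0 0 0 -0.1 20; 0.004 -0.026 0 0 0 -0.1 20"}}

```text
time_s: 35.28
eef_pos: [555.7, 130.8, 60.8]
ee_rot: [-0.0, -0.051, 0.999, -0.0]
force: [-0.8, 2.0, -1.4]
grip_width: 0.197
grip_force: 1.0
```

Emit:
{"api": "drive_tool", "payload": {"commands": "0.001 -0.027 0 0 0 -0.1 20; 0 -0.026 0 0 0 -0.1 20; -0.003 -0.027 0 0 0 -0.1 20; -0.004 -0.026 0 0 0 -0.1 20; -0.007 -0.026 0 0 0 -0.1 20; -0.009 -0.025 0 0 0 -0.1 20"}}

```text
time_s: 35.78
eef_pos: [553.7, 115.2, 60.9]
ee_rot: [0.0, 0.184, 0.983, -0.0]
force: [-0.2, 2.2, -2.0]
grip_width: 0.202
grip_force: 1.1
```

Emit:
{"api": "drive_tool", "payload": {"commands": "-0.008 -0.019 0 0 0 -0.076 20; -0.009 -0.018 0 0 0 -0.076 20; -0.01 -0.018 0 0 0 -0.076 20"}}

```text
time_s: 36.03
eef_pos: [551.1, 109.6, 61.0]
ee_rot: [0.0, 0.271, 0.963, -0.0]
force: [1.6, 2.2, -1.4]
grip_width: 0.199
grip_force: 1.0
```

Emit:
{"api": "drive_tool", "payload": {"commands": "-0.011 -0.017 0 0 0 -0.076 20; -0.012 -0.016 0 0 0 -0.076 20; -0.013 -0.016 0 0 0 -0.076 20"}}

```text
time_s: 36.28
eef_pos: [547.6, 104.7, 61.0]
ee_rot: [0.001, 0.356, 0.935, 0.0]
force: [1.0, 3.0, -2.5]
grip_width: 0.2
grip_force: 1.0
```

Emit:
{"api": "drive_tool", "payload": {"commands": "-0.014 -0.015 0 0 0 -0.076 20; -0.015 -0.014 0 0 0 -0.076 20; -0.016 -0.013 0 0 0 -0.076 20"}}

```text
time_s: 36.53
eef_pos: [543.2, 100.4, 61.1]
ee_rot: [0.001, 0.438, 0.899, 0.0]
force: [1.4, 1.7, -2.0]
grip_width: 0.198
grip_force: 1.1
```

Emit:
{"api": "drive_tool", "payload": {"commands": "-0.017 -0.012 0 0 0 -0.076 20; -0.017 -0.011 0 0 0 -0.076 20; -0.018 -0.01 0 0 0 -0.076 20"}}

```text
time_s: 36.78
eef_pos: [538.2, 97.1, 61.1]
ee_rot: [0.001, 0.516, 0.856, 0.0]
force: [2.6, 0.5, -1.8]
grip_width: 0.2
grip_force: 1.1
```

Emit:
{"api": "drive_tool", "payload": {"commands": "-0.018 -0.008 0 0 0 -0.076 20; -0.019 -0.008 0 0 0 -0.076 20; -0.019 -0.007 0 0 0 -0.076 20"}}

```text
time_s: 37.03
eef_pos: [532.6, 94.7, 61.2]
ee_rot: [0.001, 0.591, 0.807, 0.0]
force: [1.8, 0.2, -2.6]
grip_width: 0.198
grip_force: 1.1
```

```bash
for i in 1 2 3 4 5 6 7; do python3 gen.py 3 2 .06 20|tail -2; done
```

```text
-0.02 0.001 0 0 0 -0.076 20; -0.02 0.004 0 0 0 -0.076 20
{'x': np.float64(515.55), 'y': np.float64(94.4), 'z': 61, 'yaw': -0.644, 'phi': -1.751}
-0.02 0.004 0 0 0 -0.076 20; -0.02 0.005 0 0 0 -0.076 20
{'x': np.float64(511.55), 'y': np.float64(95.3), 'z': 61, 'yaw': -0.763, 'phi': -1.871}
-0.019 0.007 0 0 0 -0.076 20; -0.019 0.008 0 0 0 -0.076 20
{'x': np.float64(507.75), 'y': np.float64(96.8), 'z': 61, 'yaw': -0.883, 'phi': -1.991}
-0.019 0.008 0 0 0 -0.076 20; -0.017 0.01 0 0 0 -0.076 20
{'x': np.float64(504.15), 'y': np.float64(98.6), 'z': 61, 'yaw': -1.002, 'phi': -2.111}
-0.018 0.011 0 0 0 -0.076 20; -0.016 0.012 0 0 0 -0.076 20
{'x': np.float64(500.75), 'y': np.float64(100.9), 'z': 61, 'yaw': -1.121, 'phi': -2.231}
-0.016 0.013 0 0 0 -0.076 20; -0.015 0.014 0 0 0 -0.076 20
{'x': np.float64(497.65), 'y': np.float64(103.6), 'z': 61, 'yaw': -1.241, 'phi': -2.351}
-0.014 0.015 0 0 0 -0.076 20; -0.013 0.016 0 0 0 -0.076 20
{'x': np.float64(494.95), 'y': np.float64(106.7), 'z': 61, 'yaw': -1.36, 'phi': -2.471}
```

Emit:
{"api": "drive_tool", "payload": {"commands": "-0.02 -0.005 0 0 0 -0.076 20; -0.02 -0.005 0 0 0 -0.076 20; -0.02 -0.003 0 0 0 -0.076 20"}}

```text
time_s: 37.28
eef_pos: [526.7, 93.3, 61.2]
ee_rot: [0.001, 0.661, 0.751, 0.0]
force: [2.4, -0.1, -2.4]
grip_width: 0.202
grip_force: 1.2
```

Emit:
{"api": "drive_tool", "payload": {"commands": "-0.02 -0.001 0 0 0 -0.076 20; -0.021 -0.001 0 0 0 -0.076 20; -0.02 0.001 0 0 0 -0.076 20"}}

```text
time_s: 37.53
eef_pos: [520.7, 93.1, 61.2]
ee_rot: [0.001, 0.725, 0.689, 0.001]
force: [3.2, -1.7, -1.8]
grip_width: 0.2
grip_force: 1.4
```

Emit:
{"api": "drive_tool", "payload": {"commands": "-0.02 0.001 0 0 0 -0.076 20; -0.02 0.004 0 0 0 -0.076 20"}}

```text
time_s: 37.7
eef_pos: [516.8, 93.5, 61.2]
ee_rot: [0.001, 0.765, 0.644, 0.001]
force: [3.8, -2.6, -2.7]
grip_width: 0.201
grip_force: 1.8
```

Biting now.

Emit:
{"api": "drive_tool", "payload": {"commands": "-0.02 0.004 0 0 0 -0.076 20; -0.02 0.005 0 0 0 -0.076 20"}}

```text
time_s: 37.87
eef_pos: [512.9, 94.3, 61.2]
ee_rot: [0.002, 0.802, 0.597, 0.001]
force: [3.5, -2.6, -3.0]
grip_width: 0.2
grip_force: 2.2
```

Emit:
{"api": "drive_tool", "payload": {"commands": "-0.019 0.007 0 0 0 -0.076 20; -0.019 0.008 0 0 0 -0.076 20"}}

```text
time_s: 38.03
eef_pos: [509.1, 95.6, 61.2]
ee_rot: [0.002, 0.836, 0.548, 0.001]
force: [4.7, -4.6, -4.4]
grip_width: 0.201
grip_force: 2.8
```

Emit:
{"api": "drive_tool", "payload": {"commands": "-0.019 0.008 0 0 0 -0.076 20; -0.017 0.01 0 0 0 -0.076 20"}}

```text
time_s: 38.2
eef_pos: [505.6, 97.2, 61.1]
ee_rot: [0.002, 0.867, 0.498, 0.001]
force: [5.1, -5.7, -5.0]
grip_width: 0.201
grip_force: 3.4
```

Emit:
{"api": "drive_tool", "payload": {"commands": "-0.018 0.011 0 0 0 -0.076 20; -0.016 0.012 0 0 0 -0.076 20"}}

```text
time_s: 38.37
eef_pos: [502.2, 99.3, 61.1]
ee_rot: [0.002, 0.896, 0.445, 0.001]
force: [4.5, -7.9, -5.1]
grip_width: 0.198
grip_force: 4.0
```

Emit:
{"api": "drive_tool", "payload": {"commands": "-0.016 0.013 0 0 0 -0.076 20; -0.015 0.014 0 0 0 -0.076 20"}}

```text
time_s: 38.53
eef_pos: [499.0, 101.7, 60.9]
ee_rot: [0.002, 0.92, 0.391, 0.001]
force: [4.0, -8.2, -5.8]
grip_width: 0.2
grip_force: 4.6
```

```bash
python3 st.py 3
```

```text
t 38.53 pos [499.  101.7  60.9] yaw_y -0.768 tilt [ 0.002 -0.003] j6 0.74 w 0.20 r 34.5 ang -2.286 F [ 3.97 -8.21 -5.77] resist 8.38 radial 3.59
```

Emit:
{"api": "drive_tool", "payload": {"commands": "-0.014 0.015 0 0 0 -0.076 20"}}

```text
time_s: 38.62
eef_pos: [497.4, 103.1, 60.9]
ee_rot: [0.002, 0.932, 0.363, 0.0]
force: [2.9, -10.2, -6.5]
grip_width: 0.199
grip_force: 4.9
```

Emit:
{"api": "drive_tool", "payload": {"commands": "-0.006 0.008 0 0 0 -0.03 20"}}

```text
time_s: 38.7
eef_pos: [496.6, 103.9, 60.8]
ee_rot: [0.002, 0.936, 0.352, 0.0]
force: [2.3, -11.5, -4.6]
grip_width: 0.202
grip_force: 4.9
```

Nut3 is snug, so I back off, rise and look at all four.

Emit:
{"api": "drive_tool", "payload": {"commands": "0.012 -0.013 0 0 0 0.064 35; 0.012 -0.013 0 0 0 0.064 35; 0.011 -0.013 0 0 0 0.064 35;0 0 0.2 0 0 0 40;0 0 0.2 0 0 0 40;-0.05 0.02 0.3 0 0 0 40;-0.05 0.02 0.3 0 0 0 40;-0.05 0.02 0.3 0 0 0 40;-0.05 0.02 0.3 0 0 0 40;0 0 0 0 0 0 40;0 0 0 0 0 0 40"}}

```text
time_s: 39.62
eef_pos: [480.1, 109.6, 222.4]
ee_rot: [0.001, 0.906, 0.423, 0.002]
force: [-0.7, 0.1, -0.4]
grip_width: 0.398
grip_force: 0.0
```

```bash
python3 - <<'E'
from h import *
s=sense(); print(s["time_s"],s["eef_pos"],s["force"])
t=capture("scene"); fit(t,np.array([561,60.7]),-.255)
E
```

```text
39.6167 [480.0700685  109.6244929  222.44731748] [-0.67346686  0.13195605 -0.43329086]
nut 0 [628.1 100. ] score 0.11 ang 3.78 knob 600.8 79.8 next 3.75
nut 1 [600.3  -6.4] score 0.41 ang 5.73 knob 629.3 -24.3 next 5.43
nut 2 [493.9  21.4] score 0.00 ang 6.27 knob 527.9 20.9 next 6.18
nut 3 [521.7 127.8] score 0.00 ang 6.27 knob 555.6 127.3 next 6.18
```

The robot is clear of the jig, and each nut was stopped at about 9.5–11 N of push. Handing in.

```bash
python3 -c "
from rig import finish_job; print(finish_job())"
```

```text
the job is handed in; nothing more can be done
None
```

The job is handed in at about 40 s with no result reported: I tightened nut0, nut2, nut1 and nut3 in that order, stopping each at about 9.5–11 N of push, without re-checking nut0 and nut2 for relaxation or whether the plate lies flat.

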